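Load the cleaning basket and hold the ultrasonic cleaner's lid

TASK

Tip the rock chips from the steel tray into the wire basket, all five of them, and set the tray back down flat on the bench. Then raise the ultrasonic cleaner's lid and hold it open at about 60 degrees from shut, so that its drips run back into the tank while I hang the basket in: finish still holding the lid there, it falls if you let go. Leave the basket and the other things on the bench where they stand.

Things in the scene. Friction and masses are not known exactly. Their poses are not given: they have to be found in the camera images.
- tray: flat steel pouring tray: floor 110 mm long, 3 mm thick, 112 mm wide at the back narrowing to 80 mm at the open mouth (no lip there); back and side walls 22 mm high; 0.16 kg empty. Origin: underside of the floor, at its centre. x points to the mouth (the end the pieces slide out of), z up.
- tray_grip (a point): middle of the black grip sleeve of the tray's bow handle, on the tray's axis 100 mm behind its origin (towards -x of the tray) and 32 mm above the underside. The sleeve is a flat bar 10 mm thick (along the tray's x), 68 mm long (along its y), 20 mm high; 38 mm clear between it and the back wall. Same axes as the tray.
- tray_lip (a point): middle of the edge of the tray's open mouth, upper face of the floor: 55 mm ahead of the tray's origin, 3 mm up. Same axes as the tray.
- basket: open steel wire basket of the cleaner, 160 x 108 mm outside (along its x and y), 50 mm high, with a low wire bow at each end (x = +-84 mm) standing 24 mm above the rim; 0.4 kg, stands loose. Origin: centre of its underside. z up.
- lid_handle (a point): middle of the lid's handle: a round black bar 12 mm thick and 116 mm long, level, parallel to the lid's front edge and its centre 41 mm out from it on two steel arms 110 mm apart; 205 mm from the hinge line. With the lid shut the bar is 146 mm above the bench, clear below. The point turns with the lid; its x points from the handle to the hinge.
- lid_hinge (a point): middle of the lid's hinge line, along the upper back edge of the cleaner, 142 mm above the bench; the cleaner's housing (grey metal, 280 mm wide, 160 mm deep, 140 mm high, fixed) lies between it and the handle. The hinge line is level and parallel to the handle bar. Same axes as the lid.
- lid (a joint): opening angle of the steel lid (about 0.5 kg), rad: 0 shut, growing as the handle rises; 1.047 = 60 degrees. It has no stay and falls shut by its weight from anything below about 90 degrees; lifting at the handle takes about 2 to 3 N.
- chip0: broken chip of grey-brown rock, about 25 x 21 x 15 mm, 12 g, lying loose in the tray. Origin: centre of the face it starts on (turns with the chip). On the tray's steel it starts to slide at 20 to 29 degrees of tilt.
- chip1: broken chip of grey-brown rock, about 25 x 21 x 15 mm, 12 g, lying loose in the tray. Origin: centre of the face it starts on (turns with the chip). On the tray's steel it starts to slide at 20 to 29 degrees of tilt.
- chip2: broken chip of grey-brown rock, about 25 x 21 x 15 mm, 12 g, lying loose in the tray. Origin: centre of the face it starts on (turns with the chip). On the tray's steel it starts to slide at 20 to 29 degrees of tilt.
- chip3: broken chip of grey-brown rock, about 25 x 21 x 15 mm, 12 g, lying loose in the tray. Origin: centre of the face it starts on (turns with the chip). On the tray's steel it starts to slide at 20 to 29 degrees of tilt.
- chip4: broken chip of grey-brown rock, about 25 x 21 x 15 mm, 12 g, lying loose in the tray. Origin: centre of the face it starts on (turns with the chip). On the tray's steel it starts to slide at 20 to 29 degrees of tilt.
- bottle: clear bottle with a blue cap, 56 mm wide, 120 mm high; a bystander. Origin: centre of its underside.
- jar: glass jar with a white cap, 68 mm wide, 75 mm high; a bystander. Origin: centre of its underside.
- timer: flat white bench timer, 62 x 85 x 18 mm; a bystander. Origin: centre of its underside.
- petri: clear shut Petri dish, 94 mm wide, 15 mm high; a bystander. Origin: centre of its underside.
Not all that is in view belongs to the job. What is shaped like the tray but green is not meant.

How it is judged:
On the way, in this order (a step that is already met when the one before it is completed fails the run):
1. all five chips are in the basket while the tray is held off the bench and tilted (angle between tray's own z axis and vertical above 0.25 rad and height (world z) of tray_grip above 0.06 m and contact force between the fingers and tray above 0.5 N and x of chip0 in the frame of basket between -0.078 and 0.078 m and y of chip0 in the frame of basket between -0.052 and 0.052 m and z of chip0 in the frame of basket between -0.005 and 0.045 m and x of chip1 in the frame of basket between -0.078 and 0.078 m and y of chip1 in the frame of basket between -0.052 and 0.052 m and z of chip1 in the frame of basket between -0.005 and 0.045 m and x of chip2 in the frame of basket between -0.078 and 0.078 m and y of chip2 in the frame of basket between -0.052 and 0.052 m and z of chip2 in the frame of basket between -0.005 and 0.045 m and x of chip3 in the frame of basket between -0.078 and 0.078 m and y of chip3 in the frame of basket between -0.052 and 0.052 m and z of chip3 in the frame of basket between -0.005 and 0.045 m and x of chip4 in the frame of basket between -0.078 and 0.078 m and y of chip4 in the frame of basket between -0.052 and 0.052 m and z of chip4 in the frame of basket between -0.005 and 0.045 m).
2. the tray stands flat on the bench again, let go (height (world z) of tray below 0.008 m and angle between tray's own z axis and vertical below 0.1 rad and linear speed of tray below 0.03 m/s and contact force between each of the arm, the fingers and tray below 0.05 N), for 0.2 s.
At the end, for the whole second after the job is handed in: The lid is held still at 60 degrees from shut, give or take 8 degrees, by the robot (its contact with the lid is over 0.5 N) and by nothing else; all five chips lie inside the basket below its rim; the basket stands upright on the bench; the tray lies flat on the bench, untouched and at rest (all of step 2 and value of joint lid between 0.908 and 1.187 rad and velocity of joint lid between -0.06 and 0.06 rad/s and contact force between any of the fingers, the arm and lid above 0.5 N and height (world z) of basket below 0.008 m and angle between basket's own z axis and vertical below 0.1 rad and x of chip0 in the frame of basket between -0.078 and 0.078 m and y of chip0 in the frame of basket between -0.052 and 0.052 m and z of chip0 in the frame of basket between -0.005 and 0.045 m and x of chip1 in the frame of basket between -0.078 and 0.078 m and y of chip1 in the frame of basket between -0.052 and 0.052 m and z of chip1 in the frame of basket between -0.005 and 0.045 m and x of chip2 in the frame of basket between -0.078 and 0.078 m and y of chip2 in the frame of basket between -0.052 and 0.052 m and z of chip2 in the frame of basket between -0.005 and 0.045 m and x of chip3 in the frame of basket between -0.078 and 0.078 m and y of chip3 in the frame of basket between -0.052 and 0.052 m and z of chip3 in the frame of basket between -0.005 and 0.045 m and x of chip4 in the frame of basket between -0.078 and 0.078 m and y of chip4 in the frame of basket between -0.052 and 0.052 m and z of chip4 in the frame of basket between -0.005 and 0.045 m and contact force between lid and tray below 0.05 N and contact force between lid and basket below 0.05 N and contact force between lid and bottle below 0.05 N and contact force between lid and jar below 0.05 N and contact force between lid and timer below 0.05 N and contact force between lid and petri below 0.05 N); the arm keeps its last pose, push and grip.
It fails at once if the basket is shoved more than 50 mm from its place (distance of basket from where it was at the start of the episode above 0.05 m).
It fails at once if a bystander (bottle, jar, timer, Petri dish) is shifted more than 30 mm or knocked over (distance of any of bottle, jar, timer, petri from where it was at the start of the episode above 0.03 m or angle between any of bottle, jar, timer, petri's own z axis and vertical above 0.5 rad).
It also fails if it takes over 66 s, if anything falls off the work surface, if the arm or the gripper's body presses on something with over 40 N, if the wrist force passes 120 N, or if a joint passes its speed limit or range.

ROBOT

A 6-joint arm with a two-finger parallel gripper is mounted at the origin on the work surface. World frame = base frame: x ahead of the robot, y to its left, z up, the work surface at z = 0. Lengths are in m, angles in rad, forces in N, time in s.
With the tool pointing down it reaches from about 0.425 to 0.95 m from the base axis. Payload 3.5 kg.
Tool frame: the origin (TCP) lies on the mounting face of the last link; the fingertips stand 173 mm ahead of it and the grasp point (between the pads) lies 155 mm ahead of it; z points along the fingers, x is the direction in which the jaws open and shut, and the axes are right-handed (so a half turn about z gives the same grasp; the last joint's range is limited). The gripper opens to 85 mm and grips with 20 to 120 N. Pads are 22 mm wide; open, the fingers measure 114 mm over their backs; the gripper's body (76 mm by 85 mm) begins 54 mm behind the grasp point. The pads swing forward as they close: fully open they stand 13 mm farther back than shut.
Start: joints at [-0.15, 0.286, 1.577, -0, 1.279, -0.15], TCP at [0.675, 0, 0.405] pointing down, gripper open.
Joint ranges: [-2.77, 2.77], [-0.9, 2.22], [0.21, 2.48], [-1.53, 4.67], [0.24, 2.81], [-2.84, 2.84]. Speed limits (rad/s): [2.79, 2.79, 3.14, 3.14, 3.14, 3.14].

INTERFACE

Orientations are given as a unit quaternion [x, y, z, w].
In Python, from plant import get_state, read_camera, sign_off gives the robot as it stands.
- The arm moves only by the shell command python3 -m jog 'ROWS' [FORCE]. ROWS is JSON, a list of rows, each an object of numbers: "grip": the closure, from 0 (fully open) to 1 (shut); "x", "y", "z": the shift along the tool's x, y, z in mm; "rx", "ry", "rz": the turn, a rotation vector about the tool's x, y, z in degrees. A call has 1 to 8 rows; each row shifts and turns the commanded pose from where the row before left it, along the tool's axes as they then stand; what a row does not reach is not made up. A row lasts 1/12 s, in which the tool goes at most 41.7 mm and 7.16 degrees, less where a joint would pass 70% of its speed; a pose out of reach is approached as far as the arm can. A call with a gripper value outside its range is refused whole. The fingers move at their own pace and stop on an object; FORCE is the grip in N (left out, the last holds). Time passes only in rows, so rows that do not move let the fingers close. It gives the time, the measured TCP pose, the force and the opening at its end, in the units of the state.
- get_state(): the state, without advancing time (a new reading comes with each control period).
- read_camera(name): name is "scene" or "side" or "wrist"; returns a dict with "frame" (480x640x3 uint8, red, green, blue), "intrinsics" (3x3 intrinsics, pixels), "k1" (the pictures are not rectified: a ray, as slopes to the right and down, at radius r is drawn at 1 + k1 r^2 times it, then the intrinsics apply), "R" (3x3) and "t" (3): a world point X has camera coordinates R X + t. Camera axes: x right, y down, z forward; pixel columns grow to the right and rows downward; lengths in m; the calibration is good to about 2 mm. A picture is of the moment at which its call begins. There is no depth.
- sign_off(): hands the job in, once; it reports no verdict.
The state is a dict: "time": time; "qpos": joint angles; "dq": joint speeds; "joint_efforts": joint torques, N m; "eef_pos": TCP position; "tcp_rot": TCP orientation; "contact_force": force on the tool from outside, world axes, zero at the start; "wrist_torque": the same for the moment, N m; "opening": opening from 0.0 (shut) to 1.0 (fully open).
Only numpy, scipy, OpenCV 4.12 (cv2) and the standard library are available. Lean on these libraries where they do the work, as an engineer would, in place of code of your own. Each camera call takes 0.05 s, during which the arm holds its last target.

## Working session

There is one attempt and no reset: what is moved stays moved. The work goes in short steps, Python scripts to look and compute and a shell command to move; the robot and the scene stay as the last step left them, time stands still between calls to the robot, and variables do not carry over. Pictures are saved under pics/ and viewed, and the job is handed in when it is done.

```bash
ls; mkdir -p pics
python3 - <<'E'
from plant import *
import cv2
print(get_state())
for n in ["scene","side","wrist"]:
    c=read_camera(n); cv2.imwrite(f"pics/{n}0.png",c["frame"][:,:,::-1]); print(n,c["intrinsics"],c["k1"],c["R"],c["t"])
E
```

```text
pics
{'time': 0.0, 'qpos': array([-1.49993456e-01,  2.87215806e-01,  1.57821316e+00, -2.44511602e-05,
        1.27859458e+00, -1.50001585e-01]), 'dq': array([ 0.00288882,  0.00013665, -0.00025694,  0.0015421 , -0.00212425,
        0.00133875]), 'joint_efforts': array([-1.79628755e-04, -4.05981302e+01, -2.92628127e+01, -1.54224781e-04,
        5.81841552e-03,  3.74769741e-06]), 'eef_pos': array([6.74744854e-01, 7.07721611e-05, 4.03293659e-01]), 'tcp_rot': array([ 9.99999261e-01,  7.60015204e-06, -1.20354915e-03, -1.70059637e-04]), 'contact_force': array([-0.1581105 , -0.61808783, -0.66798786]), 'wrist_torque': array([ 0.05739396,  0.02579303, -0.02788339]), 'opening': 0.9965240286616284}
scene [[598.5221426    0.         309.26641624]
 [  0.         598.5221426  246.80546133]
 [  0.           0.           1.        ]] -0.18918482844898354 [[ 5.93571445e-01  8.04781155e-01  4.82170941e-04]
 [ 6.20919246e-01 -4.57581604e-01 -6.36457670e-01]
 [-5.11988506e-01  3.78082488e-01 -7.71311482e-01]] [-0.33842651 -0.25218571  1.95507248]
side [[489.73018218   0.         317.32035008]
 [  0.         489.73018218 239.41783133]
 [  0.           0.           1.        ]] -0.008197184456485946 [[ 0.79833536 -0.60198261  0.01666129]
 [-0.39196172 -0.54041698 -0.74452367]
 [ 0.45719435  0.58784898 -0.66738812]] [-0.39675433  0.30726496  1.04714548]
wrist [[357.63103993   0.         318.653016  ]
 [  0.         357.63103993 241.09339948]
 [  0.           0.           1.        ]] -0.055240345275537873 [[ 9.99998447e-01  1.82304844e-04 -1.75296888e-03]
 [ 6.95694121e-04 -9.54696864e-01  2.97579257e-01]
 [-1.61930375e-03 -2.97580014e-01 -9.54695508e-01]] [-0.67433559 -0.03744761  0.37982551]
```

View pics/scene0.png

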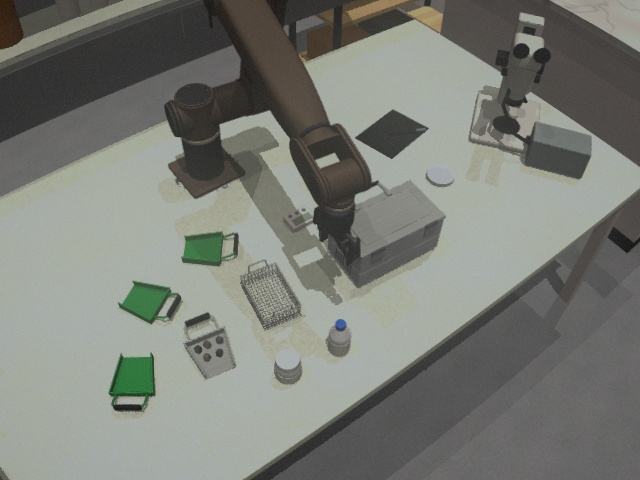

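View pics/side0.png

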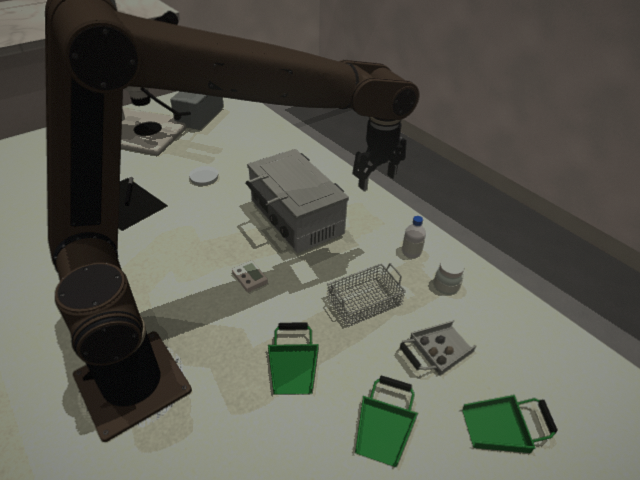

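View pics/wrist0.png

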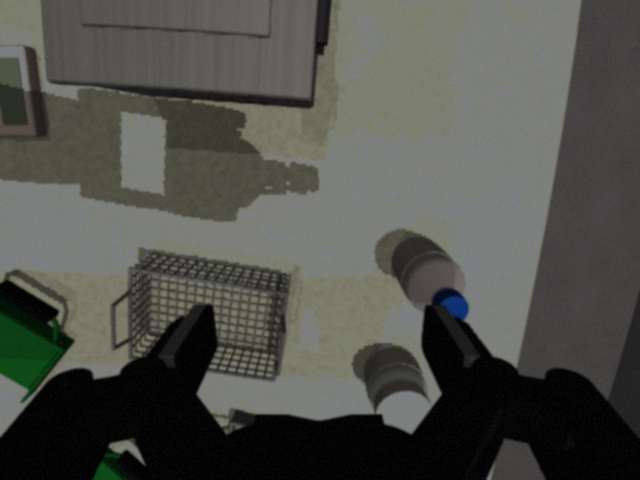

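```bash
cat > h.py <<'E'
import numpy as np, cv2
from plant import *
from scipy.spatial.transform import Rotation as Ro
from scipy.optimize import least_squares
def ray(c,px):
    K=np.array(c["intrinsics"]);k=c["k1"]
    d=np.array([(px[0]-K[0,2])/K[0,0],(px[1]-K[1,2])/K[1,1]])
    u=d.copy()
    for _ in range(50): u=d/(1+k*(u@u))
    R=np.array(c["R"]);t=np.array(c["t"])
    return -R.T@t, R.T@np.array([u[0],u[1],1])
def atz(c,px,z):
    o,d=ray(c,px); return o+d*(z-o[2])/d[2]
def proj(c,X):
    K=np.array(c["intrinsics"]);p=np.array(c["R"])@np.array(X)+np.array(c["t"])
    u=p[:2]/p[2];u=u*(1+c["k1"]*(u@u)); return np.array([K[0,0]*u[0]+K[0,2],K[1,1]*u[1]+K[1,2]])
def tri(cs,pxs):
    A=np.zeros((3,3));b=np.zeros(3)
    L=[]
    for c,p in zip(cs,pxs):
        o,d=ray(c,p);d=d/np.linalg.norm(d);M=np.eye(3)-np.outer(d,d);A+=M;b+=M@o;L.append((o,M))
    X=np.linalg.solve(A,b); return X,[np.linalg.norm(M@(X-o)) for o,M in L]
def crop(c,name,x0,y0,x1,y1,s):
    im=cv2.resize(c["frame"][y0:y1,x0:x1,::-1],None,fx=s,fy=s,interpolation=cv2.INTER_CUBIC)
    for x in range((x0//20+1)*20,x1,20): cv2.putText(im,str(x),((x-x0)*s,10),0,.35,(0,0,255),1);cv2.line(im,((x-x0)*s,12),((x-x0)*s,18),(0,0,255),1)
    for y in range((y0//20+1)*20,y1,20): cv2.putText(im,str(y),(0,(y-y0)*s),0,.35,(0,0,255),1);cv2.line(im,(22,(y-y0)*s),(28,(y-y0)*s),(0,0,255),1)
    cv2.imwrite("pics/"+name,im)
E
python3 - <<'E'
from h import *
c=read_camera("scene");s=read_camera("side")
crop(c,"c1.png",170,230,370,390,4)
crop(s,"s1.png",310,210,490,390,3)
crop(c,"c2.png",270,130,460,290,4)
crop(s,"s2.png",220,140,360,290,4)
E
```

```text
(no output)
```

View pics/c1.png

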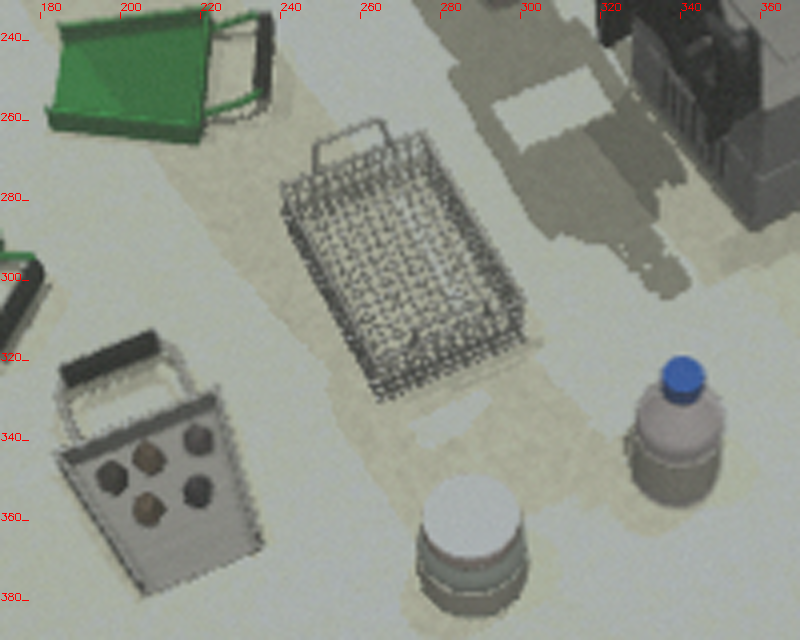

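View pics/s1.png

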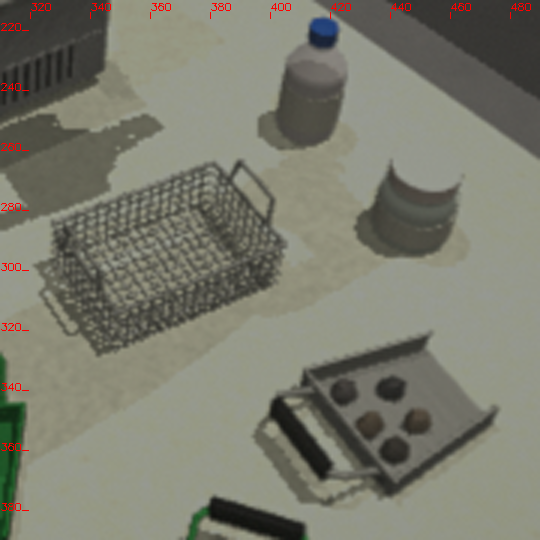

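View pics/c2.png

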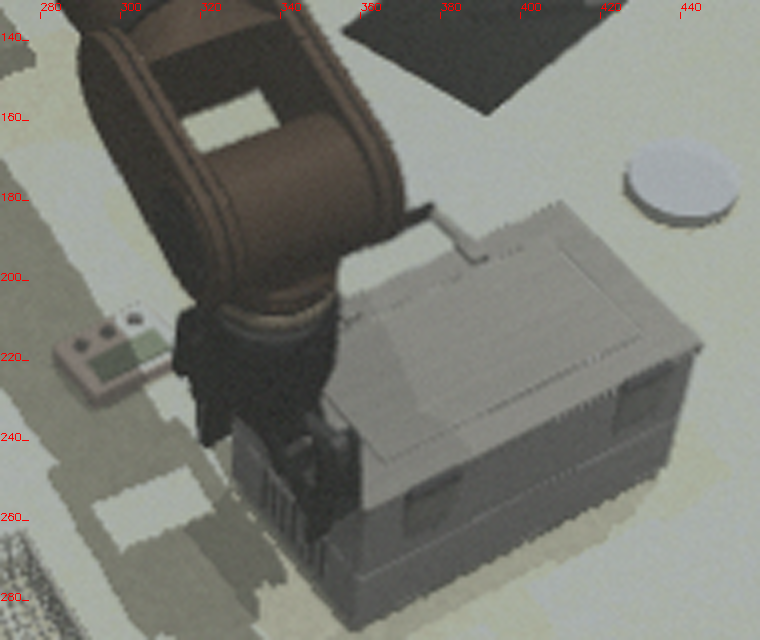

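View pics/s2.png

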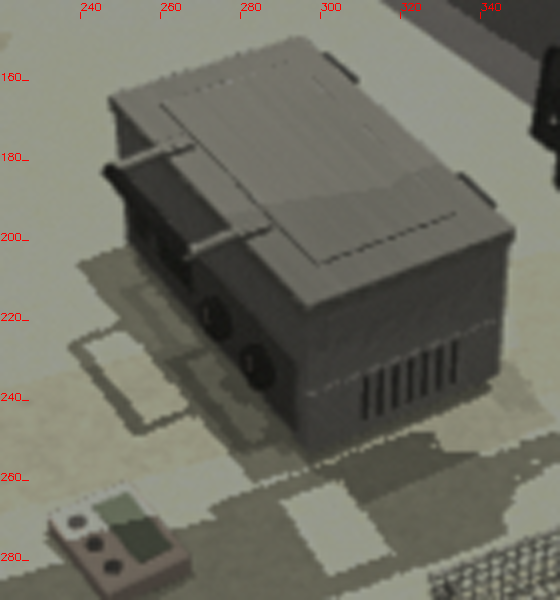

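Run:
```python
from h import *
c=read_camera("scene");s=read_camera("side")
C=lambda x,y:(170+x/4,230+y/4)
S=lambda x,y:(310+x/3,210+y/3)
C2=lambda x,y:(270+x/4,130+y/4)
S2=lambda x,y:(220+x/4,140+y/4)
np.set_printoptions(precision=4,suppress=True)
print("grip",tri([c,s],[C(110,359),S(301,438)]))
print("backL",tri([c,s],[C(60,453),S(392,477)]), "backR",tri([c,s],[C(217,390),S(308,370)]))
m1=C(145,597);m2=C(263,547)
print("mouth scene z=3/22",atz(c,m1,.003),atz(c,m2,.003),atz(c,m2,.022),"side",atz(s,S(495,407),.022),atz(s,S(390,493),.022),atz(s,S(430,333),.022))
# basket rim
print("basket rim scene z=.05",[atz(c,C(*p),.05)[:2] for p in [(284,185),(425,135),(522,300),(380,385)]])
print("basket rim side z=.05",[atz(s,S(*p),.05)[:2] for p in [(55,225),(215,165),(285,240)]])
print("basket bot side", atz(s,S(102,353),0), "scene",atz(c,C(380,400),0),atz(c,C(527,330),0))
# lid
for n,a,b in [("handle far",C2(430,207),S2(112,172)),("lid corner backfar",C2(700,345),None),]:
    if b: print(n,tri([c,s],[a,b]))
print("lidtop scene z.142",[atz(c,C2(*p),.142) for p in [(560,205),(700,345),(362,510)]])
print("lidtop side z.142",[atz(s,S2(*p),.142) for p in [(300,40),(512,232),(310,303),(112,98)]])
print("handle near side z.146",atz(s,S2(193,250),.146),atz(s,S2(112,172),.146),atz(c,C2(430,207),.146))
print("arms at lid side",atz(s,S2(190,147),.146),atz(s,S2(268,228),.146))
print("jar top",tri([c,s],[C(471,518),S(427,168)]),"jar z.075",atz(c,C(471,518),.075),"bottle cap",tri([c,s],[C(683,378),S(323,30)]))
print("timer",atz(s,S2(120,540),.018),"petri",atz(c,C2(683,180),.015))
print("housing base scene",atz(c,C2(355,628),0),"side",atz(s,S2(310,462),0),atz(s,S2(498,385),0))
```

```text
grip (array([ 0.5109, -0.319 ,  0.0323]), [np.float64(2.237714272242163e-05), np.float64(2.237714272245224e-05)])
backL (array([ 0.5469, -0.3784,  0.0214]), [np.float64(0.000804451941891058), np.float64(0.0008044519418910258)]) backR (array([ 0.5663, -0.2726,  0.0216]), [np.float64(0.0007611654037356933), np.float64(0.0007611654037357326)])
mouth scene z=3/22 [ 0.6582 -0.3843  0.003 ] [ 0.6716 -0.3052  0.003 ] [ 0.6813 -0.3091  0.022 ] side [ 0.6555 -0.3823  0.022 ] [ 0.5354 -0.386   0.022 ] [ 0.6699 -0.3053  0.022 ]
basket rim scene z=.05 [array([ 0.4706, -0.1564]), array([ 0.4918, -0.055 ]), array([ 0.6418, -0.0813]), array([ 0.6411, -0.1923])]
basket rim side z=.05 [array([ 0.4852, -0.0591]), array([ 0.6386, -0.0849]), array([ 0.626 , -0.1824])]
basket bot side [ 0.4602 -0.1544 -0.    ] scene [ 0.6231 -0.1837  0.    ] [ 0.6358 -0.0735  0.    ]
handle far (array([0.4839, 0.3061, 0.1467]), [np.float64(0.0017243569077413203), np.float64(0.0017243569077414797)])
lidtop scene z.142 [array([0.5331, 0.3897, 0.142 ]), array([0.6923, 0.3748, 0.142 ]), array([0.6653, 0.0939, 0.142 ])]
lidtop side z.142 [array([0.6914, 0.3746, 0.142 ]), array([0.6679, 0.094 , 0.142 ]), array([0.5147, 0.1117, 0.142 ]), array([0.5345, 0.3889, 0.142 ])]
handle near side z.146 [0.4815 0.1976 0.146 ] [0.484  0.3042 0.146 ] [0.4821 0.3086 0.146 ]
arms at lid side [0.5438 0.2984 0.146 ] [0.5349 0.1886 0.146 ]
jar top (array([ 0.7636, -0.207 ,  0.0713]), [np.float64(0.0001300774470445377), np.float64(0.00013007744704439205)]) jar z.075 [ 0.7653 -0.2082  0.075 ] bottle cap (array([ 0.781 , -0.0606,  0.114 ]), [np.float64(0.0003302370937889822), np.float64(0.00033023709378907876)])
timer [0.3622 0.1109 0.018 ] petri [0.4839 0.5943 0.015 ]
housing base scene [0.6615 0.103  0.    ] side [0.5143 0.1136 0.    ] [0.6701 0.0994 0.    ]
```

```bash
cat >> h.py <<'E'
np.set_printoptions(precision=4,suppress=True)
def toolR(yaw,tilt,axyaw=None):
    # tool: down, jaws along heading yaw(deg); tilt deg about heading's +y (tool z swings back toward -heading)
    return Ro.from_euler('z',yaw,degrees=True)*Ro.from_euler('y',tilt,degrees=True)*Ro.from_euler('x',180,degrees=True)
def cur():
    s=get_state(); return np.array(s["eef_pos"]),Ro.from_quat(s["tcp_rot"]),s
def plan(gp,R,off=0.155):
    p,R0,s=cur()
    tgt=np.array(gp)-R.apply([0,0,off])
    d=R0.inv().apply(tgt-p)*1000; r=(R0.inv()*R).as_rotvec(degrees=True)
    print("delta mm",d.round(1),"rotvec deg",r.round(2),"TCP tgt",tgt)
def steps(p0,R0,poses):
    # rows through list of (gp,R)
    for gp,R in poses:
        t=np.array(gp)-R.apply([0,0,.155]); d=R0.inv().apply(t-p0)*1000; r=(R0.inv()*R).as_rotvec(degrees=True)
        print("d",d.round(1),"r",r.round(2)); p0,R0=t,R
def st():
    p,R,s=cur(); print("t",s["time"],"gp",p+R.apply([0,0,.155]),"z",R.apply([0,0,1]),"x",R.apply([1,0,0]),"F",np.array(s["contact_force"]).round(2),"open",round(s["opening"],3),"q",np.array(s["qpos"]).round(3))
E
python3 -c "
from h import *
st();plan([.511,-.319,.13],toolR(-10,0))"
```

```text
t 0.35 gp [0.6749 0.0001 0.2494] z [-0.0005  0.0001 -1.    ] x [ 1.      0.     -0.0005] F [ 0.9  -0.24  0.63] open 1.003 q [-0.15   0.287  1.577  0.     1.279 -0.15 ]
delta mm [-163.9  319.1  119.5] rotvec deg [-0.    0.03 10.  ] TCP tgt [ 0.511 -0.319  0.285]
```

```bash
python3 -m jog '[{"x":-20,"y":35,"z":5,"grip":0.6},{"x":-20,"y":35,"z":5,"grip":0.6},{"x":-20,"y":35,"z":10,"grip":0.6},{"x":-20,"y":35,"z":10,"grip":0.6},{"x":-20,"y":35,"z":10,"grip":0.6},{"x":-20,"y":35,"z":10,"grip":0.6},{"x":-20,"y":35,"z":10,"grip":0.6},{"x":-14,"y":35,"z":10,"grip":0.6}]' 100
python3 -m jog '[{"x":-10,"y":34,"z":10},{"y":5,"rz":5,"z":10},{"rz":5},{}]'
python3 - <<'E'
from h import *
st();plan([.511,-.319,.13],toolR(-10,0))
w=read_camera("wrist");cv2.imwrite("pics/w1.png",w["frame"][:,:,::-1])
print(proj(w,[.511,-.319,.042]),proj(w,[.511,-.319,.032]))
E
```

```text
t 0.35 gp [0.6749 0.0001 0.2494] z [-0.0005  0.0001 -1.    ] x [ 1.      0.     -0.0005] F [ 0.9  -0.24  0.63] open 1.003 q [-0.15   0.287  1.577  0.     1.279 -0.15 ]
delta mm [-163.9  319.1  119.5] rotvec deg [-0.    0.03 10.  ] TCP tgt [ 0.511 -0.319  0.285]
[187.6566 464.1538] [190.2395 457.429 ]$[0]: bad value
$[0]: bad value
```

View pics/w1.png

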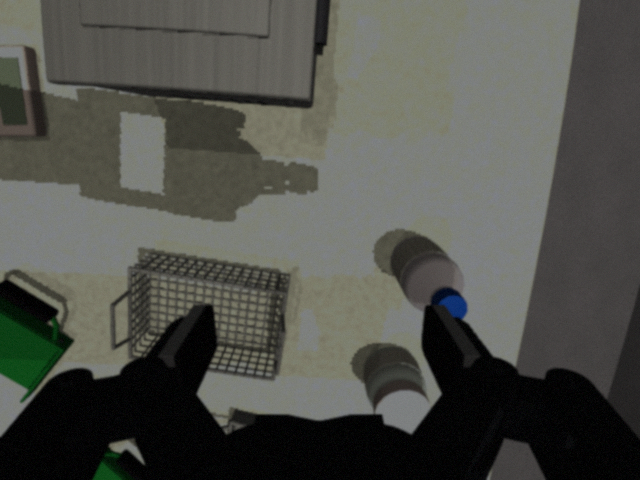

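```bash
python3 -m jog '[{"grip":0.6,"x":-20,"y":35,"z":5,"rx":0,"ry":0,"rz":0}]' 100
```

```text
time: 0.48
eef_pos: [0.6565, -0.0313, 0.4009]
tcp_rot: [1.0, 0.003, 0.002, -0.001]
contact_force: [-0.0, -1.4, 0.3]
opening: 0.88
```

```bash
python3 -m jog '[{"grip":0.6,"x":-20,"y":35,"z":5,"rx":0,"ry":0,"rz":0},{"grip":0.6,"x":-20,"y":35,"z":10,"rx":0,"ry":0,"rz":0},{"grip":0.6,"x":-20,"y":35,"z":10,"rx":0,"ry":0,"rz":0},{"grip":0.6,"x":-20,"y":35,"z":10,"rx":0,"ry":0,"rz":0},{"grip":0.6,"x":-20,"y":35,"z":10,"rx":0,"ry":0,"rz":0},{"grip":0.6,"x":-20,"y":35,"z":10,"rx":0,"ry":0,"rz":0},{"grip":0.6,"x":-14,"y":35,"z":10,"rx":0,"ry":0,"rz":0},{"grip":0.6,"x":-10,"y":34,"z":10,"rx":0,"ry":0,"rz":0}]'
python3 -m jog '[{"grip":0.6,"x":0,"y":5,"z":10,"rx":0,"ry":0,"rz":5},{"grip":0.6,"x":0,"y":0,"z":10,"rx":0,"ry":0,"rz":5},{"grip":0.6,"x":0,"y":0,"z":0,"rx":0,"ry":0,"rz":0},{"grip":0.6,"x":0,"y":0,"z":0,"rx":0,"ry":0,"rz":0}]'
python3 - <<'E'
from h import *
st();plan([.511,-.319,.13],toolR(-10,0))
w=read_camera("wrist");cv2.imwrite("pics/w2.png",w["frame"][:,:,::-1])
print(proj(w,[.511,-.319,.042]),proj(w,[.511,-.319,.032]))
E
```

```text
time: 1.15
eef_pos: [0.5095, -0.3155, 0.3245]
tcp_rot: [1.0, -0.0, 0.0, 0.0]
contact_force: [0.8, 0.1, -0.1]
opening: 0.4
time: 1.48
eef_pos: [0.5107, -0.319, 0.3041]
tcp_rot: [0.996, -0.086, -0.001, -0.001]
contact_force: [0.0, 0.3, 0.9]
opening: 0.402
t 1.4833 gp [ 0.5106 -0.3188  0.1491] z [-0.0012  0.0012 -1.    ] x [ 0.9851 -0.1718 -0.0014] F [0.05 0.33 0.91] open 0.402 q [-0.727  0.229  1.84   0.     1.074 -0.554]
delta mm [ 0.3 -0.  19.1] rotvec deg [-0.05  0.08  0.11] TCP tgt [ 0.511 -0.319  0.285]
[319.2972 248.7067] [319.2882 244.2286]
```

View pics/w2.png

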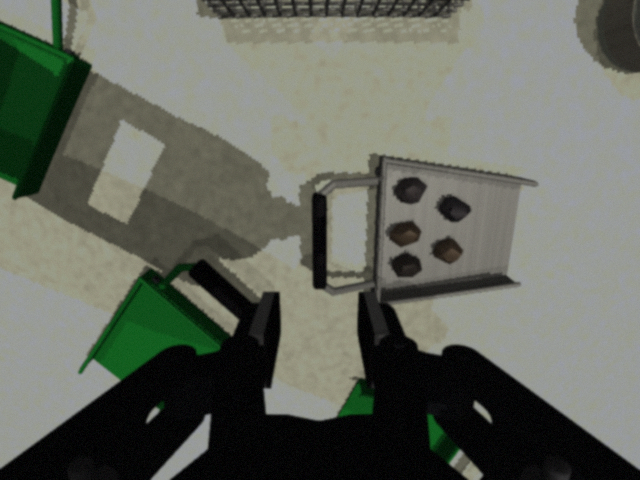

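```bash
python3 -m jog '[{"grip":0.6,"x":0,"y":-3,"z":35,"rx":0,"ry":0,"rz":0},{"grip":0.6,"x":0,"y":0,"z":35,"rx":0,"ry":0,"rz":0},{"grip":0.6,"x":0,"y":0,"z":25,"rx":0,"ry":0,"rz":0},{"grip":0.6,"x":0,"y":0,"z":14,"rx":0,"ry":0,"rz":0},{"grip":0.6,"x":0,"y":0,"z":8,"rx":0,"ry":0,"rz":0},{"grip":0.6,"x":0,"y":0,"z":0,"rx":0,"ry":0,"rz":0},{"grip":0.6,"x":0,"y":0,"z":0,"rx":0,"ry":0,"rz":0}]'
python3 - <<'E'
from h import *
st()
for n in ["side","scene"]:
    w=read_camera(n)
    crop(w,n+"3.png",*((370,290,500,400) if n=="side" else (160,270,260,390)),5)
E
```

```text
time: 2.12
eef_pos: [0.5123, -0.3163, 0.1891]
tcp_rot: [0.996, -0.087, 0.001, 0.001]
contact_force: [0.0, -1.2, 0.6]
opening: 0.4
t 2.1167 gp [ 0.5125 -0.3165  0.0341] z [ 0.0016 -0.0015 -1.    ] x [ 0.985  -0.1727  0.0019] F [ 0.   -1.19  0.6 ] open 0.4 q [-0.722  0.391  1.88  -0.     0.868 -0.548]
```

View pics/side3.png

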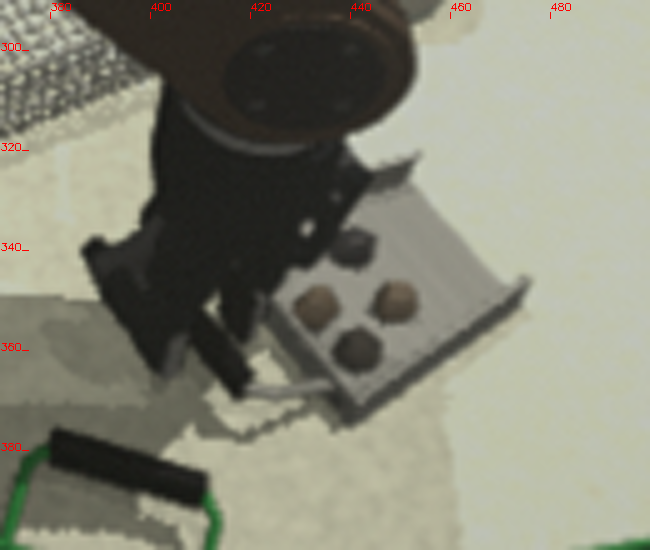

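View pics/scene3.png

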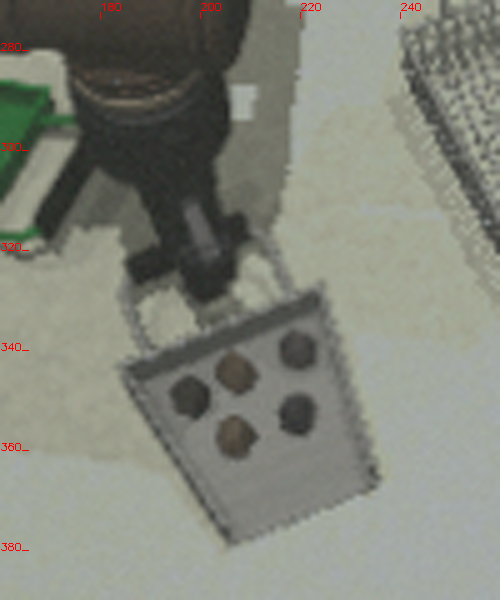

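Fingers straddle the sleeve (side ~(413,352); scene ~(200,322)), with the inner finger clear of the back wall. Closing.

```bash
python3 -m jog '[{"grip":1,"x":0,"y":0,"z":2,"rx":0,"ry":0,"rz":0},{"grip":1,"x":0,"y":0,"z":0,"rx":0,"ry":0,"rz":0},{"grip":1,"x":0,"y":0,"z":0,"rx":0,"ry":0,"rz":0},{"grip":1,"x":0,"y":0,"z":0,"rx":0,"ry":0,"rz":0},{"grip":1,"x":0,"y":0,"z":0,"rx":0,"ry":0,"rz":0},{"grip":1,"x":0,"y":0,"z":-10,"rx":0,"ry":0,"rz":0},{"grip":1,"x":0,"y":0,"z":-20,"rx":0,"ry":0,"rz":0},{"grip":1,"x":0,"y":0,"z":0,"rx":0,"ry":0,"rz":0}]' 100
python3 - <<'E'
from h import *
st()
w=read_camera("side");crop(w,"side4.png",370,270,500,380,5)
E
```

```text
time: 2.88
eef_pos: [0.5123, -0.3167, 0.2187]
tcp_rot: [0.996, -0.087, 0.002, 0.002]
contact_force: [0.9, -0.9, -1.3]
opening: 0.1
t 2.8833 gp [ 0.5129 -0.3172  0.0637] z [ 0.0038 -0.0034 -1.    ] x [ 0.9848 -0.1737  0.0044] F [ 0.87 -0.95 -1.34] open 0.1 q [-0.722  0.345  1.875 -0.     0.916 -0.547]
```

View pics/side4.png

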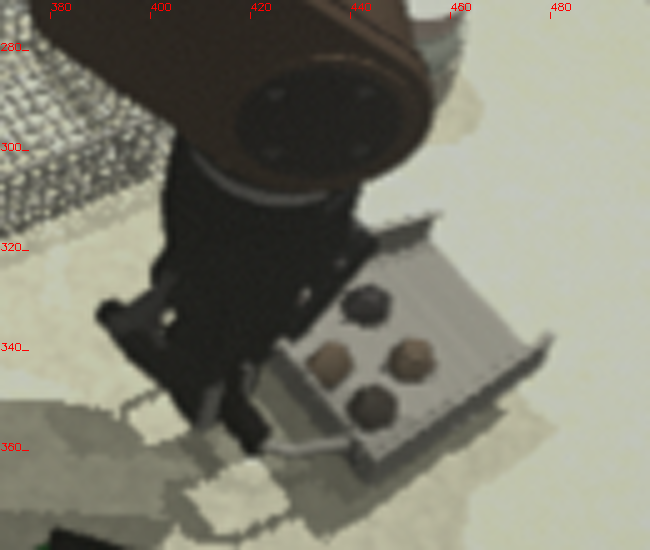

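```bash
cat >> h.py <<'E'
def gp_from_lip(lip,yaw,tilt):
    Rt=Ro.from_euler('z',yaw,degrees=True)*Ro.from_euler('y',tilt,degrees=True)
    return np.array(lip)-Rt.apply([.155,0,-.031])
E
python3 - <<'E'
from h import *
p,R,s=cur()
Y=-9.8
L=[([.645,-.345,.13],5),([.60,-.25,.14],10),([.5314,-.117,.13],14),([.5314,-.117,.08],18),([.5314,-.117,.072],25),([.5314,-.117,.07],32),([.5314,-.117,.07],39),([.5314,-.117,.07],46),([.5314,-.117,.07],53)]
poses=[(gp_from_lip(l,Y,t),toolR(Y,t)) for l,t in L]
for g,r in poses: print(g, g-r.apply([0,0,.155]))
steps(p,R,poses)
E
```

```text
[ 0.4955 -0.3192  0.1744] [ 0.5088 -0.3215  0.3288]
[ 0.4549 -0.2249  0.1974] [ 0.4814 -0.2295  0.3501]
[ 0.3906 -0.0927  0.1976] [ 0.4275 -0.0991  0.348 ]
[ 0.3956 -0.0935  0.1574] [ 0.4428 -0.1017  0.3048]
[ 0.4059 -0.0953  0.1656] [ 0.4704 -0.1065  0.3061]
[ 0.4181 -0.0974  0.1784] [ 0.499  -0.1114  0.3099]
[ 0.4319 -0.0998  0.1916] [ 0.528  -0.1164  0.3121]
[ 0.4473 -0.1025  0.203 ] [ 0.5571 -0.1214  0.3107]
[ 0.4639 -0.1053  0.2124] [ 0.5859 -0.1264  0.3057]
d [  -1.9    5.7 -111.2] r [ 0.12 -5.21 -0.21]
d [-44.4 -86.  -17.5] r [ 0. -5.  0.]
d [ -73.8 -119.4   15.2] r [-0. -4. -0.]
d [25.4 -0.  38.2] r [-0. -4. -0.]
d [26.3 -0.  -9.9] r [ 0. -7. -0.]
d [ 24.7  -0.  -15.7] r [-0. -7.  0.]
d [ 23.8   0.  -17.5] r [-0. -7. -0.]
d [ 23.8   0.  -17.5] r [ 0. -7. -0.]
d [ 23.8   0.  -17.5] r [ 0. -7. -0.]
```

```bash
python3 -m jog '[{"grip":1,"x":0,"y":1,"z":-18,"rx":0,"ry":-1,"rz":0},{"grip":1,"x":0,"y":1,"z":-20,"rx":0,"ry":-1,"rz":0},{"grip":1,"x":0,"y":1,"z":-20,"rx":0,"ry":-1,"rz":0},{"grip":1,"x":0,"y":1,"z":-20,"rx":0,"ry":-1,"rz":0},{"grip":1,"x":0,"y":1,"z":-20,"rx":0,"ry":-1,"rz":0},{"grip":1,"x":-4,"y":-8,"z":-14,"rx":0,"ry":0,"rz":0},{"grip":1,"x":-8,"y":-16,"z":-3,"rx":0,"ry":-1,"rz":0},{"grip":1,"x":-9,"y":-18,"z":-3,"rx":0,"ry":-1,"rz":0}]'
python3 -m jog '[{"grip":1,"x":-9,"y":-18,"z":-3,"rx":0,"ry":-1,"rz":0},{"grip":1,"x":-9,"y":-18,"z":-3,"rx":0,"ry":-1,"rz":0},{"grip":1,"x":-10,"y":-18,"z":-3,"rx":0,"ry":-1,"rz":0},{"grip":1,"x":-11,"y":-18,"z":2,"rx":0,"ry":0,"rz":0},{"grip":1,"x":-11,"y":-18,"z":2,"rx":0,"ry":-1,"rz":0},{"grip":1,"x":-11,"y":-18,"z":2,"rx":0,"ry":-1,"rz":0},{"grip":1,"x":-11,"y":-18,"z":2,"rx":0,"ry":-1,"rz":0},{"grip":1,"x":-11,"y":-18,"z":2,"rx":0,"ry":-1,"rz":0}]'
python3 - <<'E'
from h import *
st();p,R,s=cur()
Y=-9.8
L=[([.5314,-.117,.13],14)]
steps(p,R,[(gp_from_lip(l,Y,t),toolR(Y,t)) for l,t in L])
E
```

```text
time: 3.6
eef_pos: [0.5024, -0.277, 0.3356]
tcp_rot: [0.994, -0.088, -0.061, -0.005]
contact_force: [0.1, -0.2, -2.0]
opening: 0.095
time: 4.27
eef_pos: [0.4456, -0.1197, 0.3478]
tcp_rot: [0.989, -0.087, -0.123, -0.011]
contact_force: [0.8, 0.2, -2.2]
opening: 0.095
t 4.2667 gp [ 0.4083 -0.113   0.1975] z [-0.2405  0.0432 -0.9697] x [ 0.9549 -0.1685 -0.2444] F [ 0.79  0.23 -2.2 ] open 0.095 q [-0.471 -0.093  2.099 -0.072  1.373 -0.274]
d [-20.7 -17.2   5.1] r [-0.09  0.15 -0.2 ]
```

```bash
python3 -m jog '[{"grip":1,"x":-10,"y":-9,"z":2,"rx":0,"ry":0,"rz":0},{"grip":1,"x":-9,"y":-8,"z":2,"rx":0,"ry":0,"rz":0},{"grip":1,"x":0,"y":0,"z":0,"rx":0,"ry":0,"rz":0},{"grip":1,"x":0,"y":0,"z":0,"rx":0,"ry":0,"rz":0}]'
python3 - <<'E'
from h import *
st();p,R,s=cur()
Y=-9.8
L=[([.5314,-.117,.08],18),([.5314,-.117,.072],25)]
steps(p,R,[(gp_from_lip(l,Y,t),toolR(Y,t)) for l,t in L])
w=read_camera("side");crop(w,"side5.png",290,190,490,350,4);print(proj(w,p))
w=read_camera("scene");crop(w,"scene5.png",190,200,350,350,4)
E
```

```text
time: 4.6
eef_pos: [0.43, -0.1005, 0.3495]
tcp_rot: [0.989, -0.086, -0.121, -0.01]
contact_force: [-0.5, -0.4, -2.4]
opening: 0.096
t 4.6 gp [ 0.3931 -0.094   0.1991] z [-0.2382  0.0416 -0.9703] x [ 0.9556 -0.1681 -0.2418] F [-0.52 -0.36 -2.4 ] open 0.096 q [-0.448 -0.145  2.142 -0.067  1.38  -0.254]
d [23.2 -1.  40.3] r [-0.03 -4.01 -0.17]
d [26.3 -0.  -9.9] r [ 0. -7. -0.]
[323.947  204.8359]
```

View pics/side5.png

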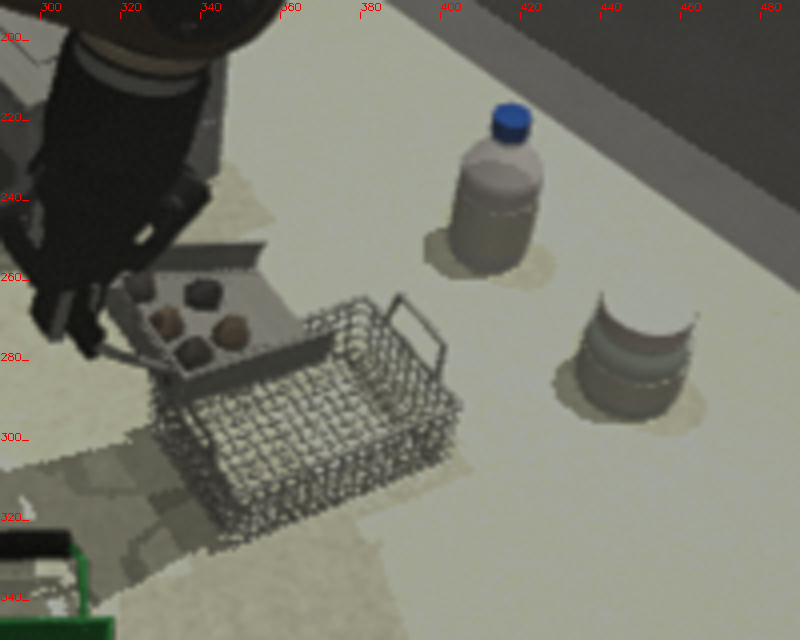

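View pics/scene5.png

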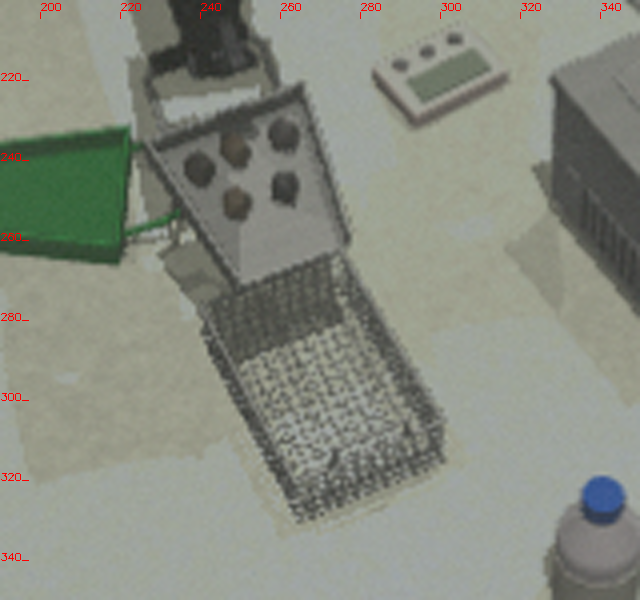

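```bash
python3 - <<'E'
from h import *
p,R,s=cur()
g=p+R.apply([0,0,.155]); lip=g+(R*Ro.from_euler('x',180,degrees=True)).apply([.155,0,-.031]); print(lip)
w=read_camera("scene"); print(proj(w,lip)); print(atz(w,(250,272),lip[2]),atz(w,(275.7,261),lip[2]))
w=read_camera("side"); print(proj(w,lip)); print(atz(w,(290+335/4,190+345/4),lip[2]+.01),atz(w,(290+262/4,190+258/4),lip[2]+.01))
E
python3 -m jog '[{"grip":1,"x":5,"y":0,"z":10,"rx":0,"ry":-1,"rz":0},{"grip":1,"x":6,"y":0,"z":10,"rx":0,"ry":-1,"rz":0},{"grip":1,"x":6,"y":-1,"z":10,"rx":0,"ry":-1,"rz":0},{"grip":1,"x":6,"y":0,"z":10,"rx":0,"ry":-1,"rz":0},{"grip":1,"x":0,"y":0,"z":0,"rx":0,"ry":0,"rz":0}]'
python3 - <<'E'
from h import *
st();p,R,s=cur()
Y=-9.8
L=[([.5314,-.117,.075],22),([.5314,-.117,.072],26),([.5314,-.117,.07],30),([.5314,-.117,.07],34),([.5314,-.117,.07],38)]
steps(p,R,[(gp_from_lip(l,Y,t),toolR(Y,t)) for l,t in L])
g=p+R.apply([0,0,.155]); lip=g+(R*Ro.from_euler('x',180,degrees=True)).apply([.155,0,-.031]); print(lip)
w=read_camera("side");crop(w,"side6.png",290,190,490,350,4)
E
```

```text
[ 0.5345 -0.1197  0.132 ]
[263.5319 266.4481]
[ 0.5289 -0.1575  0.132 ] [ 0.5383 -0.0844  0.132 ]
[362.3467 267.1347]
[ 0.5291 -0.1637  0.142 ] [ 0.5418 -0.0856  0.142 ]
time: 5.22
eef_pos: [0.4415, -0.1018, 0.3021]
tcp_rot: [0.983, -0.086, -0.159, -0.015]
contact_force: [-0.9, 0.2, -2.8]
opening: 0.097
t 5.2167 gp [ 0.3935 -0.0931  0.1549] z [-0.3095  0.0561 -0.9492] x [ 0.9348 -0.1649 -0.3145] F [-0.87  0.17 -2.83] open 0.097 q [-0.437 -0.037  2.141 -0.082  1.348 -0.232]
d [15.2 -0.4 -8.7] r [-0.15 -3.67 -0.19]
d [14.5 -0.  -7.6] r [ 0. -4. -0.]
d [14.2  0.  -8.6] r [-0. -4. -0.]
d [ 13.4   0.  -10.4] r [ 0. -4. -0.]
d [ 13.4   0.  -10.4] r [-0. -4.  0.]
[ 0.5288 -0.1169  0.0768]
```

View pics/side6.png

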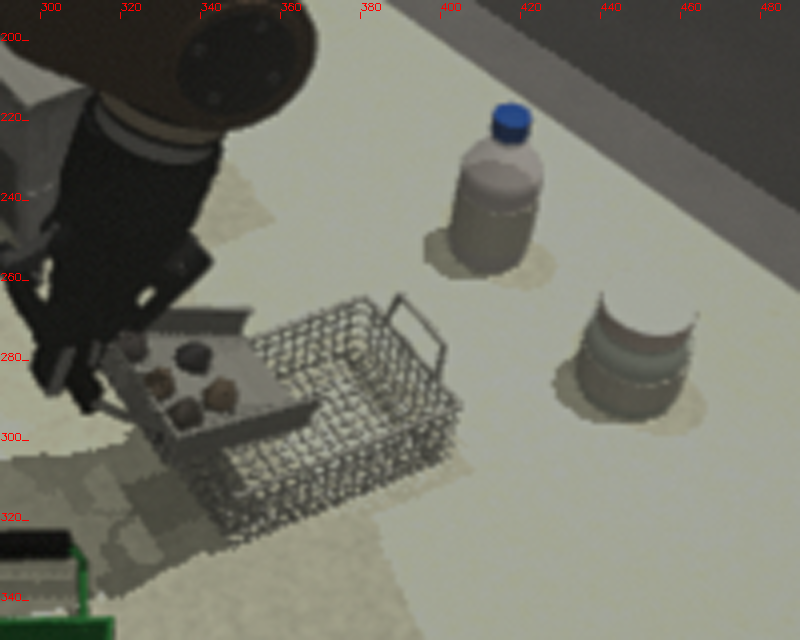

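```bash
python3 -m jog '[{"grip":1,"x":7.5,"y":0,"z":-5,"rx":0,"ry":-2,"rz":0},{"grip":1,"x":7.5,"y":0,"z":-4,"rx":0,"ry":-2,"rz":0},{"grip":1,"x":7,"y":0,"z":-4,"rx":0,"ry":-2,"rz":0},{"grip":1,"x":7,"y":0,"z":-4,"rx":0,"ry":-2,"rz":0},{"grip":1,"x":7,"y":0,"z":-5,"rx":0,"ry":-2,"rz":0},{"grip":1,"x":7,"y":0,"z":-5,"rx":0,"ry":-2,"rz":0}]'
python3 - <<'E'
from h import *
st();p,R,s=cur()
g=p+R.apply([0,0,.155]); lip=g+(R*Ro.from_euler('x',180,degrees=True)).apply([.155,0,-.031]); print(lip)
w=read_camera("side");crop(w,"side7.png",290,190,490,350,4)
E
```

```text
time: 5.77
eef_pos: [0.4918, -0.1107, 0.314]
tcp_rot: [0.962, -0.084, -0.258, -0.022]
contact_force: [-0.5, -0.0, -2.4]
opening: 0.097
t 5.7667 gp [ 0.4155 -0.0973  0.1797] z [-0.4924  0.0866 -0.8661] x [ 0.8528 -0.1507 -0.4999] F [-0.51 -0.04 -2.37] open 0.097 q [-0.405  0.102  1.986 -0.115  1.565 -0.2  ]
[ 0.5324 -0.118   0.0754]
```

View pics/side7.png

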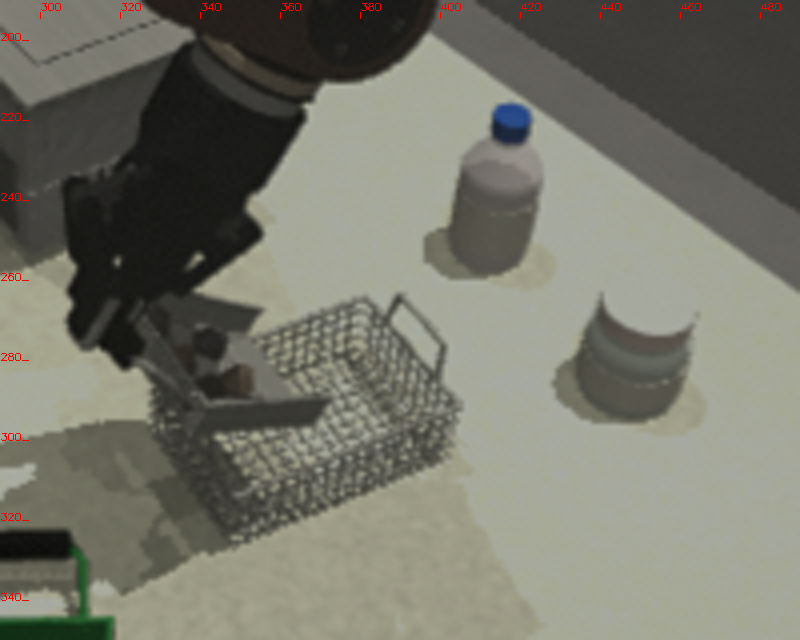

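Tilted 30°, chips beginning to creep (around (347,282)); the lip is inside the basket outline. Continuing slowly.

```bash
python3 -m jog '[{"grip":1,"x":0,"y":0,"z":0,"rx":0,"ry":0,"rz":0},{"grip":1,"x":0,"y":0,"z":0,"rx":0,"ry":0,"rz":0},{"grip":1,"x":3.5,"y":0,"z":-2.5,"rx":0,"ry":-1,"rz":0},{"grip":1,"x":3.5,"y":0,"z":-2.5,"rx":0,"ry":-1,"rz":0},{"grip":1,"x":3.5,"y":0,"z":-2.5,"rx":0,"ry":-1,"rz":0},{"grip":1,"x":3.5,"y":0,"z":-2.5,"rx":0,"ry":-1,"rz":0},{"grip":1,"x":0,"y":0,"z":0,"rx":0,"ry":0,"rz":0},{"grip":1,"x":0,"y":0,"z":0,"rx":0,"ry":0,"rz":0}]'
python3 - <<'E'
from h import *
st();p,R,s=cur()
g=p+R.apply([0,0,.155]); lip=g+(R*Ro.from_euler('x',180,degrees=True)).apply([.155,0,-.031]); print(lip)
w=read_camera("side");crop(w,"side8.png",290,190,490,350,4)
E
```

```text
time: 6.48
eef_pos: [0.5084, -0.1134, 0.3145]
tcp_rot: [0.953, -0.083, -0.291, -0.025]
contact_force: [0.0, -0.0, -1.3]
opening: 0.096
t 6.4833 gp [ 0.423  -0.0984  0.186 ] z [-0.5506  0.097  -0.8291] x [ 0.8165 -0.1439 -0.5591] F [ 0.   -0.04 -1.35] open 0.096 q [-0.396  0.151  1.937 -0.124  1.635 -0.193]
[ 0.5325 -0.1177  0.0737]
```

View pics/side8.png

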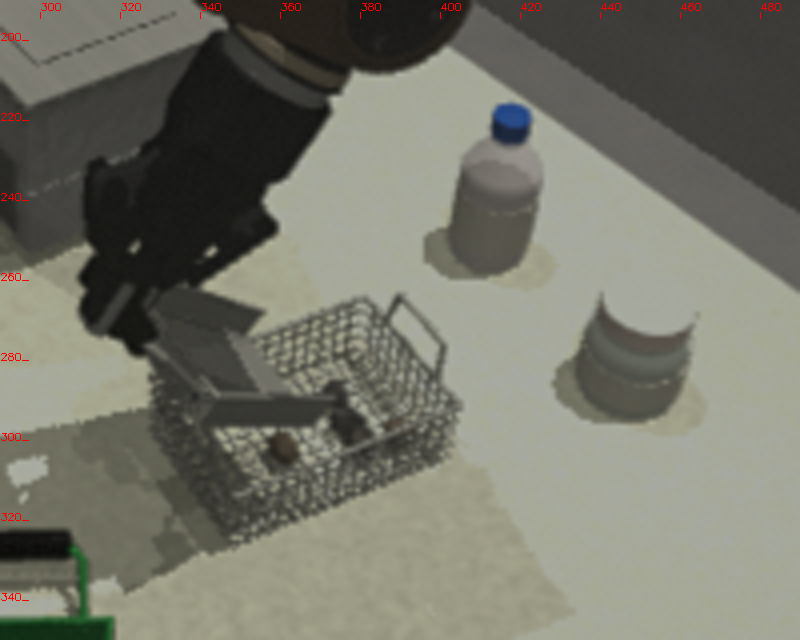

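```bash
python3 -m jog '[{"grip":1,"x":7,"y":0,"z":-5,"rx":0,"ry":-2,"rz":0},{"grip":1,"x":7,"y":0,"z":-5,"rx":0,"ry":-2,"rz":0},{"grip":1,"x":7,"y":0,"z":-5,"rx":0,"ry":-2,"rz":0},{"grip":1,"x":0,"y":0,"z":0,"rx":0,"ry":0,"rz":0},{"grip":1,"x":0,"y":0,"z":0,"rx":0,"ry":0,"rz":0},{"grip":1,"x":0,"y":0,"z":0,"rx":0,"ry":0,"rz":0}]'
python3 - <<'E'
from h import *
st()
w=read_camera("scene");crop(w,"scene9.png",220,220,340,340,5)
w=read_camera("side");crop(w,"side9.png",310,230,430,340,5)
E
```

```text
time: 7.03
eef_pos: [0.5331, -0.1177, 0.3142]
tcp_rot: [0.936, -0.082, -0.341, -0.03]
contact_force: [-0.1, -0.3, -1.8]
opening: 0.1
t 7.0333 gp [ 0.435  -0.1004  0.1954] z [-0.6328  0.1116 -0.7662] x [ 0.7546 -0.1329 -0.6426] F [-0.1  -0.26 -1.81] open 0.1 q [-0.384  0.223  1.863 -0.136  1.741 -0.185]
```

View pics/scene9.png

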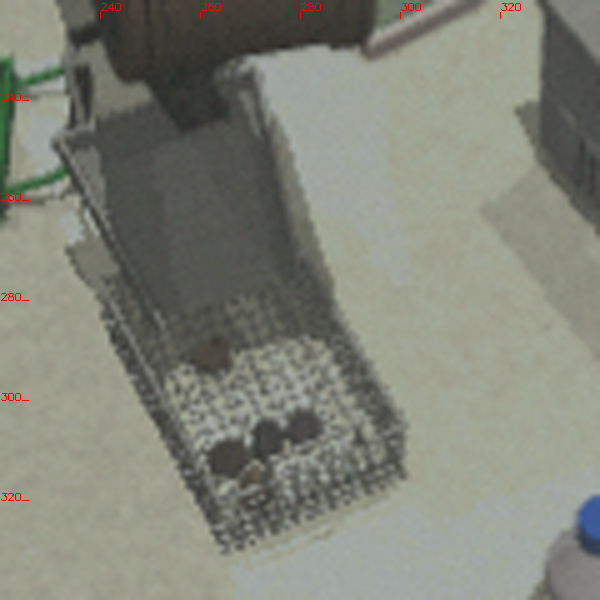

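View pics/side9.png

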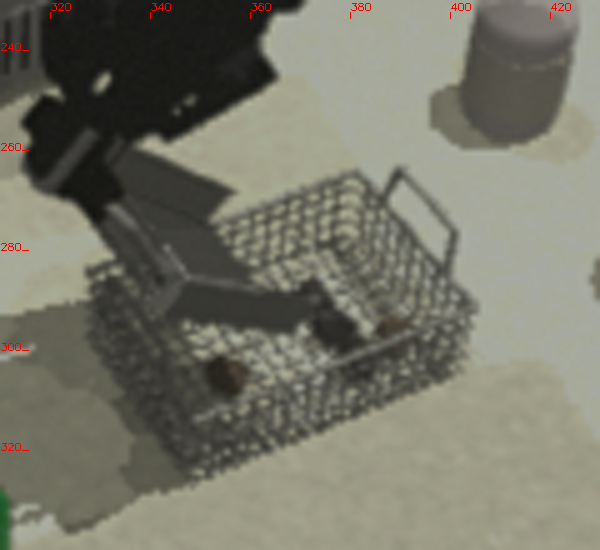

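Run:
```python
from h import *
p,R,s=cur();g=p+R.apply([0,0,.155])
Y=-9.8
steps(p,R,[(g+[0,0,.08],R),(g+[.04,-.11,.05],toolR(Y,20)),([.513,-.318,.14],toolR(-10,0)),([.513,-.318,.038],toolR(-10,0))])
```

```text
d [-51.4  -0.  -61.3] r [0. 0. 0.]
d [ 11.1 101.2  -5.3] r [-0.1  19.99 -0.17]
d [35.6 99.6 89.4] r [ 0.03 20.    0.2 ]
d [  0.  -0. 102.] r [0. 0. 0.]
```

```bash
python3 -m jog '[{"grip":1,"x":-17,"y":0,"z":-20,"rx":0,"ry":0,"rz":0},{"grip":1,"x":-17,"y":0,"z":-20,"rx":0,"ry":0,"rz":0},{"grip":1,"x":-17,"y":0,"z":-20,"rx":0,"ry":0,"rz":0},{"grip":1,"x":3,"y":20,"z":0,"rx":0,"ry":4,"rz":0},{"grip":1,"x":3,"y":25,"z":0,"rx":0,"ry":5,"rz":0},{"grip":1,"x":3,"y":30,"z":0,"rx":0,"ry":5,"rz":0},{"grip":1,"x":3,"y":30,"z":0,"rx":0,"ry":6,"rz":0},{"grip":1,"x":3,"y":30,"z":5,"rx":0,"ry":6,"rz":0}]'
python3 - <<'E'
from h import *
st()
plan([.513,-.318,.14],toolR(-10,0))
E
```

```text
time: 7.8
eef_pos: [0.5201, -0.2536, 0.3819]
tcp_rot: [0.989, -0.086, -0.118, -0.01]
contact_force: [0.2, -0.5, -2.5]
opening: 0.102
t 7.8 gp [ 0.4841 -0.2475  0.2313] z [-0.2322  0.0393 -0.9719] x [ 0.9571 -0.1685 -0.2355] F [ 0.18 -0.46 -2.49] open 0.102 q [-0.615  0.135  1.8   -0.103  1.422 -0.415]
delta mm [24.5 64.5 83.6] rotvec deg [ 0.09 13.62  0.03] TCP tgt [ 0.513 -0.318  0.295]
```

```bash
python3 -m jog '[{"grip":1,"x":5,"y":22,"z":20,"rx":0,"ry":3.5,"rz":0},{"grip":1,"x":5,"y":22,"z":20,"rx":0,"ry":3.5,"rz":0},{"grip":1,"x":4,"y":20,"z":20,"rx":0,"ry":3.5,"rz":0},{"grip":1,"x":3,"y":0,"z":24,"rx":0,"ry":3,"rz":0},{"grip":1,"x":0,"y":0,"z":0,"rx":0,"ry":0,"rz":0},{"grip":1,"x":0,"y":0,"z":0,"rx":0,"ry":0,"rz":0}]'
python3 - <<'E'
from h import *
st()
plan([.513,-.318,.042],toolR(-10,0))
w=read_camera("side");crop(w,"side10.png",350,220,550,380,4)
E
```

```text
time: 8.3
eef_pos: [0.5126, -0.3159, 0.2934]
tcp_rot: [0.996, -0.087, -0.007, -0.002]
contact_force: [0.4, 0.6, -0.9]
opening: 0.098
t 8.3 gp [ 0.5104 -0.315   0.1384] z [-0.014   0.0054 -0.9999] x [ 0.9846 -0.1741 -0.0147] F [ 0.42  0.59 -0.85] open 0.098 q [-0.72   0.244  1.843 -0.006  1.068 -0.542]
delta mm [ 2.2  2.3 96.4] rotvec deg [-0.16  0.84 -0.03] TCP tgt [ 0.513 -0.318  0.197]
```

View pics/side10.png

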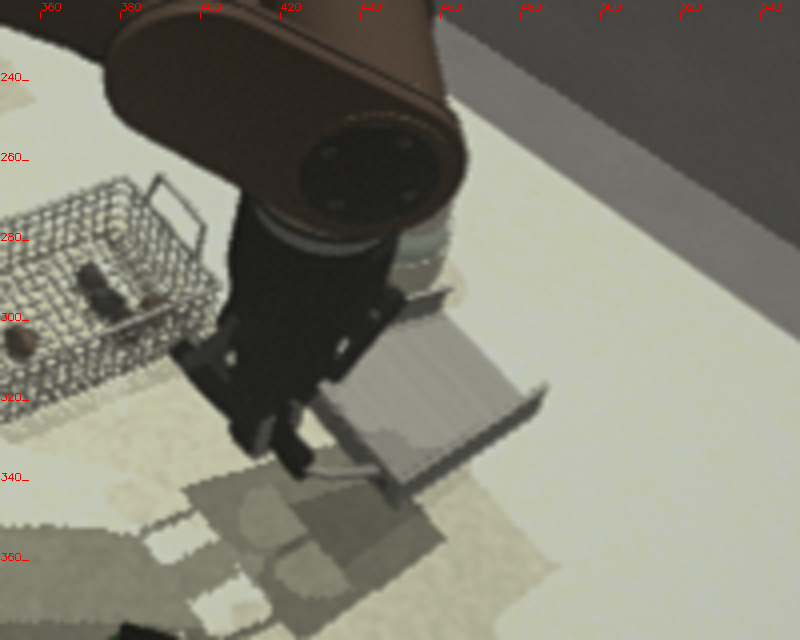

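Tray empty and near level over its old spot. Lowering; original grip height was about z 0.033.

```bash
python3 -m jog '[{"grip":1,"x":1,"y":1,"z":25,"rx":0,"ry":0.8,"rz":0},{"grip":1,"x":1,"y":1,"z":25,"rx":0,"ry":0,"rz":0},{"grip":1,"x":0,"y":0,"z":20,"rx":0,"ry":0,"rz":0},{"grip":1,"x":0,"y":0,"z":14,"rx":0,"ry":0,"rz":0},{"grip":1,"x":0,"y":0,"z":8,"rx":0,"ry":0,"rz":0},{"grip":1,"x":0,"y":0,"z":5,"rx":0,"ry":0,"rz":0},{"grip":1,"x":0,"y":0,"z":3,"rx":0,"ry":0,"rz":0},{"grip":1,"x":0,"y":0,"z":0,"rx":0,"ry":0,"rz":0}]'
python3 - <<'E'
from h import *
st()
E
```

```text
time: 9.02
eef_pos: [0.5158, -0.3188, 0.1958]
tcp_rot: [0.996, -0.087, 0.003, 0.001]
contact_force: [-0.8, -0.6, -1.0]
opening: 0.095
t 9.0167 gp [ 0.5167 -0.3191  0.0408] z [ 0.0058 -0.0016 -1.    ] x [ 0.9848 -0.1733  0.006 ] F [-0.76 -0.55 -1.01] open 0.095 q [-0.721  0.388  1.869  0.003  0.879 -0.549]
```

```bash
python3 -m jog '[{"grip":1,"x":0,"y":0,"z":3,"rx":0,"ry":0,"rz":0},{"grip":1,"x":0,"y":0,"z":2,"rx":0,"ry":0,"rz":0},{"grip":1,"x":0,"y":0,"z":1,"rx":0,"ry":0,"rz":0},{"grip":1,"x":0,"y":0,"z":0,"rx":0,"ry":0,"rz":0},{"grip":1,"x":0,"y":0,"z":0,"rx":0,"ry":0,"rz":0}]'
python3 - <<'E'
from h import *
st()
w=read_camera("side");crop(w,"side11.png",370,270,500,380,5)
E
```

```text
time: 9.43
eef_pos: [0.5154, -0.3188, 0.1893]
tcp_rot: [0.996, -0.087, 0.003, 0.0]
contact_force: [-0.1, 0.4, -2.6]
opening: 0.099
t 9.4333 gp [ 0.5162 -0.319   0.0343] z [ 0.0053 -0.001  -1.    ] x [ 0.9848 -0.1737  0.0054] F [-0.13  0.39 -2.64] open 0.099 q [-0.722  0.398  1.87   0.004  0.869 -0.549]
```

View pics/side11.png

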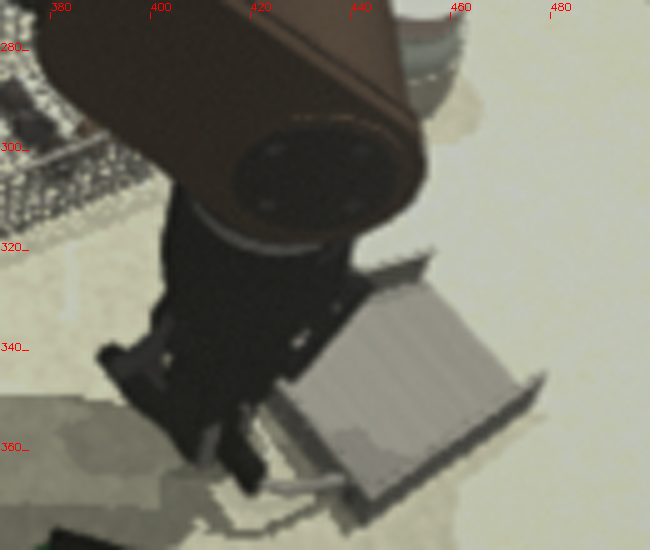

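```bash
python3 -m jog '[{"grip":1,"x":0,"y":0,"z":1,"rx":0,"ry":0,"rz":0},{"grip":1,"x":0,"y":0,"z":1,"rx":0,"ry":0,"rz":0},{"grip":1,"x":0,"y":0,"z":0,"rx":0,"ry":0,"rz":0},{"grip":1,"x":0,"y":0,"z":0,"rx":0,"ry":0,"rz":0}]'
python3 -c "
from h import *
st()"
```

```text
time: 9.82
eef_pos: [0.5154, -0.3188, 0.1871]
tcp_rot: [0.996, -0.087, 0.003, 0.0]
contact_force: [0.1, -0.7, -0.8]
opening: 0.095
t 9.8167 gp [ 0.5162 -0.3189  0.0321] z [ 0.0051 -0.0008 -1.    ] x [ 0.9848 -0.1737  0.0051] F [ 0.07 -0.69 -0.76] open 0.095 q [-0.722  0.401  1.871  0.004  0.865 -0.549]
```

Nearly unloaded: it is touching the bench. Release to the same partial opening (so the fingers don't hit the back wall), then rise.

```bash
python3 -m jog '[{"grip":0.6,"x":0,"y":0,"z":1,"rx":0,"ry":0,"rz":0},{"grip":0.6,"x":0,"y":0,"z":0,"rx":0,"ry":0,"rz":0},{"grip":0.6,"x":0,"y":0,"z":0,"rx":0,"ry":0,"rz":0},{"grip":0.6,"x":0,"y":0,"z":0,"rx":0,"ry":0,"rz":0},{"grip":0.6,"x":0,"y":0,"z":-10,"rx":0,"ry":0,"rz":0},{"grip":0.6,"x":0,"y":0,"z":-25,"rx":0,"ry":0,"rz":0},{"grip":0.6,"x":0,"y":0,"z":-35,"rx":0,"ry":0,"rz":0},{"grip":0.6,"x":0,"y":0,"z":-35,"rx":0,"ry":0,"rz":0}]'
python3 - <<'E'
from h import *
st()
w=read_camera("side");crop(w,"side12.png",310,230,510,390,4)
plan([.4755,.2515,.35],toolR(-4.9,0))
E
```

```text
time: 10.48
eef_pos: [0.5145, -0.3183, 0.292]
tcp_rot: [0.996, -0.087, 0.002, -0.0]
contact_force: [0.7, 0.4, 0.2]
opening: 0.405
t 10.4833 gp [ 0.515  -0.3182  0.137 ] z [ 0.0035  0.0006 -1.    ] x [ 0.9848 -0.1737  0.0034] F [0.73 0.4  0.19] open 0.405 q [-0.722  0.249  1.84   0.003  1.05  -0.549]
delta mm [-136.3 -554.3 -209.4] rotvec deg [ 0.43 -0.93 -5.08] TCP tgt [0.4755 0.2515 0.505 ]
```

View pics/side12.png

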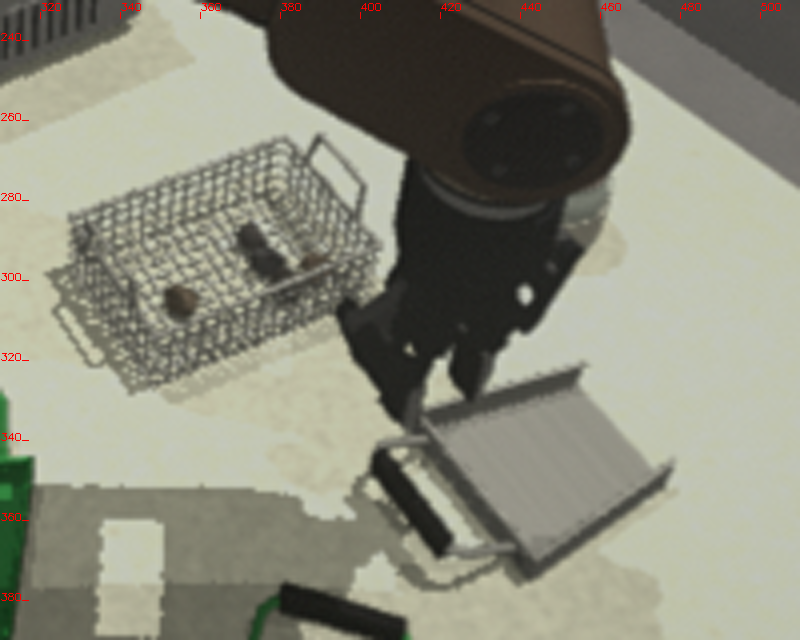

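```bash
python3 -m jog '[{"grip":0.6,"x":0,"y":0,"z":-35,"rx":0,"ry":-0.9,"rz":0},{"grip":0.6,"x":-9,"y":-34,"z":-18,"rx":0,"ry":0,"rz":0},{"grip":0.6,"x":-9,"y":-36,"z":-12,"rx":0,"ry":0,"rz":0},{"grip":0.6,"x":-9,"y":-37,"z":-10,"rx":0,"ry":0,"rz":0},{"grip":0.6,"x":-9,"y":-37,"z":-10,"rx":0,"ry":0,"rz":0},{"grip":0.6,"x":-9,"y":-37,"z":-8,"rx":0,"ry":0,"rz":0},{"grip":0.6,"x":-9,"y":-37,"z":-5,"rx":0,"ry":0,"rz":0},{"grip":0.6,"x":-9,"y":-37,"z":-5,"rx":0,"ry":0,"rz":0}]' 40
python3 -m jog '[{"grip":0.6,"x":-9,"y":-37,"z":-5,"rx":0,"ry":0,"rz":0},{"grip":0.6,"x":-9,"y":-37,"z":0,"rx":0,"ry":0,"rz":0},{"grip":0.6,"x":-9,"y":-37,"z":0,"rx":0,"ry":0,"rz":0},{"grip":0.6,"x":-9,"y":-37,"z":0,"rx":0,"ry":0,"rz":0},{"grip":0.6,"x":-9,"y":-37,"z":0,"rx":0,"ry":0,"rz":0},{"grip":0.6,"x":-9,"y":-37,"z":0,"rx":0,"ry":0,"rz":0},{"grip":0.6,"x":-9,"y":-37,"z":0,"rx":0,"ry":0,"rz":0},{"grip":0.6,"x":-9,"y":-35,"z":0,"rx":0,"ry":0,"rz":-5}]'
python3 - <<'E'
from h import *
st()
plan([.4755,.2515,.25],toolR(-4.9,0))
E
```

```text
time: 11.2
eef_pos: [0.497, -0.0549, 0.3964]
tcp_rot: [0.996, -0.087, -0.004, -0.0]
contact_force: [2.1, 0.2, 0.7]
opening: 0.4
time: 11.87
eef_pos: [0.4771, 0.2474, 0.4016]
tcp_rot: [0.999, -0.043, -0.004, -0.001]
contact_force: [1.6, 0.2, -0.4]
opening: 0.399
t 11.8667 gp [0.4758 0.2478 0.2466] z [-0.0085  0.0024 -1.    ] x [ 0.9963 -0.0854 -0.0087] F [ 1.57  0.19 -0.42] open 0.399 q [ 0.289 -0.014  1.916  0.005  1.247  0.373]
delta mm [-2.  -4.  -3.4] rotvec deg [-0.1  0.5  0. ] TCP tgt [0.4755 0.2515 0.405 ]
```

```bash
python3 -m jog '[{"grip":0.6,"x":0,"y":-4,"z":0,"rx":0,"ry":0.5,"rz":0},{"grip":0.6,"x":0,"y":0,"z":0,"rx":0,"ry":0,"rz":0}]'
python3 - <<'E'
from h import *
st()
w=read_camera("wrist");cv2.imwrite("pics/w13.png",w["frame"][:,:,::-1])
print(proj(w,[.4755,.2515,.146]))
s=read_camera("side");crop(s,"side13.png",220,130,370,260,5)
E
```

```text
time: 12.03
eef_pos: [0.4776, 0.2512, 0.4012]
tcp_rot: [0.999, -0.042, -0.0, -0.001]
contact_force: [-0.5, -0.1, -0.9]
opening: 0.4
t 12.0333 gp [0.4775 0.2514 0.2462] z [-0.0004  0.0013 -1.    ] x [ 0.9965 -0.0836 -0.0005] F [-0.5  -0.07 -0.88] open 0.4 q [ 0.296 -0.01   1.913  0.001  1.239  0.379]
[315.2757 252.0207]
```

View pics/w13.png

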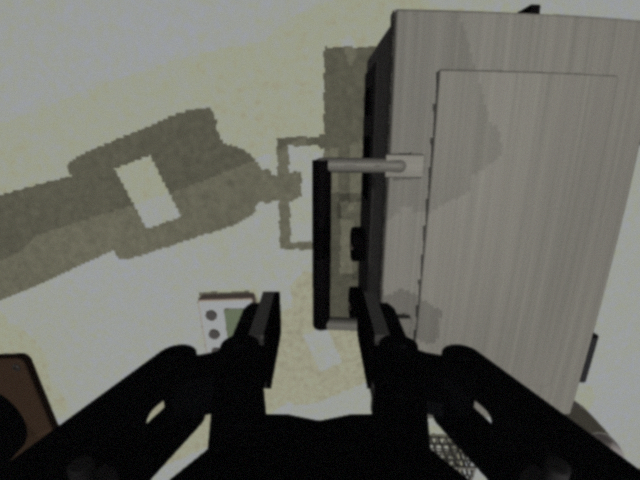

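View pics/side13.png

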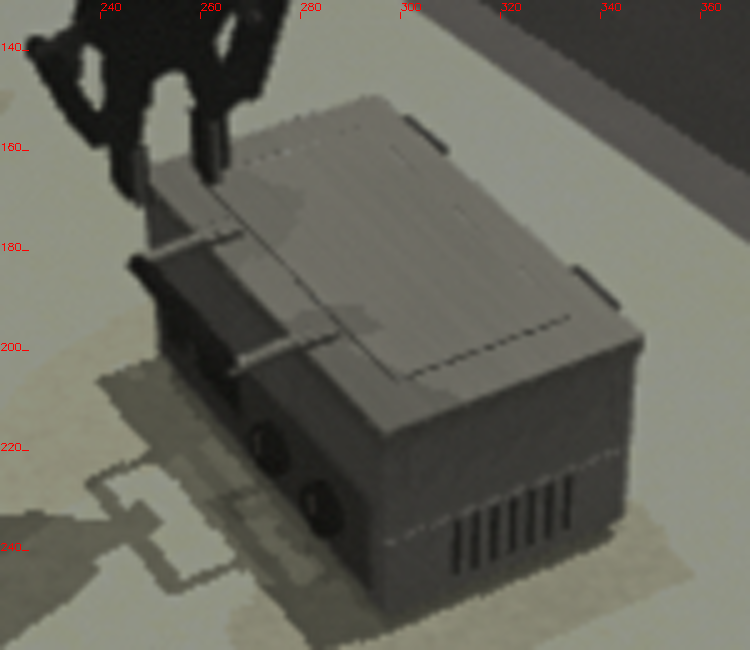

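```bash
python3 -m jog '[{"grip":0.67,"x":1,"y":-4,"z":25,"rx":0,"ry":0,"rz":0},{"grip":0.67,"x":0,"y":0,"z":25,"rx":0,"ry":0,"rz":0},{"grip":0.67,"x":0,"y":0,"z":0,"rx":0,"ry":0,"rz":0},{"grip":0.67,"x":0,"y":0,"z":0,"rx":0,"ry":0,"rz":0}]'
python3 - <<'E'
from h import *
st()
w=read_camera("wrist");cv2.imwrite("pics/w14.png",w["frame"][:,:,::-1])
print(proj(w,[.479,.2555,.146]))
s=read_camera("side");crop(s,"side14.png",220,130,370,260,5)
E
```

```text
time: 12.47
eef_pos: [0.4794, 0.2519, 0.3493]
tcp_rot: [0.999, -0.045, -0.003, 0.0]
contact_force: [-0.1, -0.2, 0.6]
opening: 0.331
t 12.4667 gp [0.4786 0.2518 0.1943] z [-0.0052 -0.0003 -1.    ] x [ 0.996  -0.0894 -0.0051] F [-0.12 -0.2   0.64] open 0.331 q [0.296 0.047 1.954 0.001 1.145 0.385]
[318.9215 277.3415]
```

View pics/w14.png

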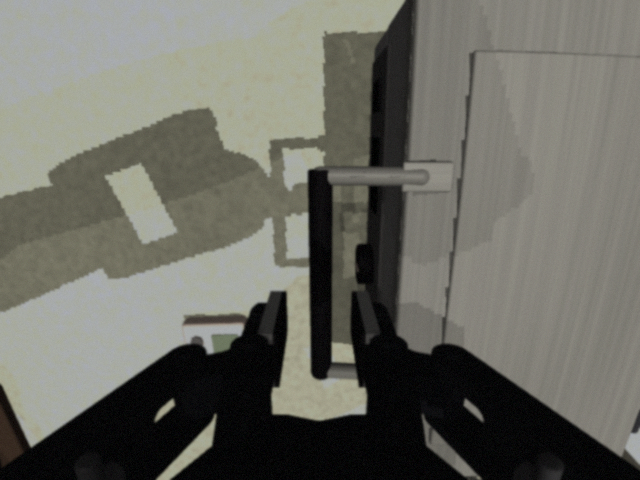

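View pics/side14.png

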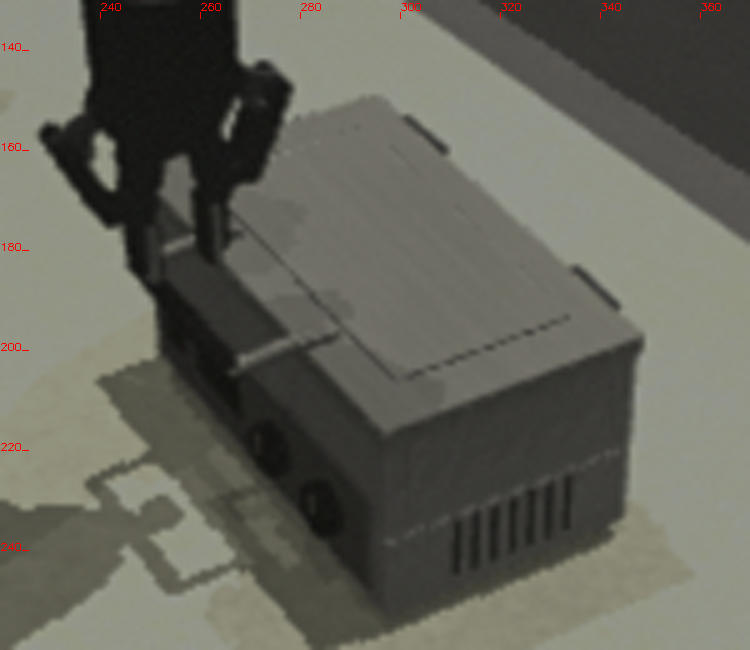

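```bash
python3 -m jog '[{"grip":0.67,"x":0,"y":-3,"z":16,"rx":0,"ry":0,"rz":0},{"grip":0.67,"x":0,"y":0,"z":16,"rx":0,"ry":0,"rz":0},{"grip":0.67,"x":0,"y":0,"z":10,"rx":0,"ry":0,"rz":0},{"grip":0.67,"x":0,"y":0,"z":5,"rx":0,"ry":0,"rz":0},{"grip":0.67,"x":0,"y":0,"z":0,"rx":0,"ry":0,"rz":0}]'
python3 - <<'E'
from h import *
st()
w=read_camera("wrist");cv2.imwrite("pics/w15.png",w["frame"][:,:,::-1])
E
```

```text
time: 12.98
eef_pos: [0.4796, 0.2561, 0.3032]
tcp_rot: [0.999, -0.044, -0.001, -0.0]
contact_force: [-0.3, 0.4, 0.1]
opening: 0.333
t 12.9833 gp [0.4792 0.2562 0.1482] z [-0.0027  0.0007 -1.    ] x [ 0.9962 -0.0875 -0.0027] F [-0.31  0.44  0.07] open 0.333 q [0.304 0.107 1.982 0.002 1.054 0.39 ]
```

View pics/w15.png

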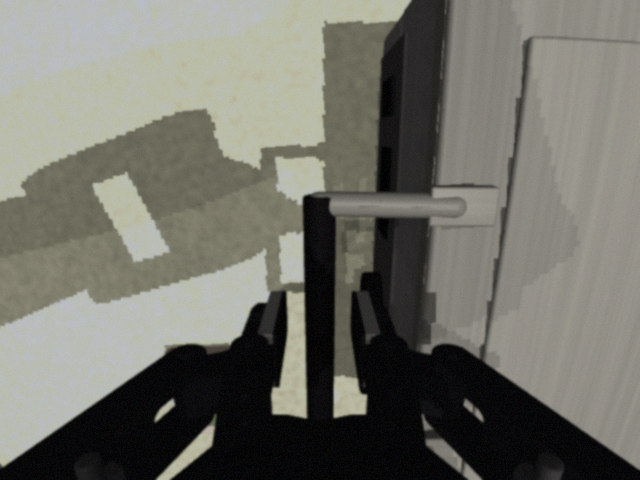

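The bar (319, 195–415) lies centred between the pads (275 / 365). Close on it and test.

```bash
python3 -m jog '[{"grip":1,"x":0,"y":0,"z":2,"rx":0,"ry":0,"rz":0},{"grip":1,"x":0,"y":0,"z":0,"rx":0,"ry":0,"rz":0},{"grip":1,"x":0,"y":0,"z":0,"rx":0,"ry":0,"rz":0},{"grip":1,"x":0,"y":0,"z":0,"rx":0,"ry":0,"rz":0},{"grip":1,"x":0,"y":0,"z":0,"rx":0,"ry":0,"rz":0}]' 50
python3 - <<'E'
from h import *
st()
p,R,s=cur();g=p+R.apply([0,0,.155])
Y=-4.9;r=Ro.from_euler('z',Y,degrees=True)
h0=np.array([g[0],g[1],g[2]]); hin=h0+r.apply([.205,0,-.004])
print(hin)
poses=[]
for a in [5,10,20,30,40,50,60]:
    q=hin+r.apply(Ro.from_euler('y',a,degrees=True).apply([-.205,0,.004]))
    poses.append((q,toolR(Y,a*.7)));print(a,q)
steps(p,R,poses)
E
```

```text
time: 13.45
eef_pos: [0.4797, 0.2565, 0.3027]
tcp_rot: [0.999, -0.044, -0.001, -0.001]
contact_force: [-3.4, -0.5, 6.3]
opening: 0.121
t 13.45 gp [0.4796 0.2567 0.1477] z [-0.0011  0.0014 -1.    ] x [ 0.9962 -0.087  -0.0012] F [-3.37 -0.48  6.34] open 0.121 q [0.304 0.108 1.982 0.002 1.052 0.39 ]
[0.6838 0.2392 0.1437]
5 [0.4807 0.2566 0.1655]
10 [0.4834 0.2564 0.1832]
20 [0.4933 0.2556 0.2176]
30 [0.5089 0.2542 0.2496]
40 [0.5299 0.2524 0.2785]
50 [0.5556 0.2502 0.3033]
60 [0.5851 0.2477 0.3232]
d [ 10.4  -0.2 -17.6] r [-0.08 -3.43 -0.09]
d [ 11.1   0.  -17.5] r [-0.  -3.5 -0. ]
d [ 24.6  -0.  -34.1] r [ 0. -7. -0.]
d [ 26.4  -0.  -33.8] r [-0. -7. -0.]
d [ 28.2   0.  -33.3] r [ 0. -7.  0.]
d [ 30.   -0.  -32.8] r [-0. -7. -0.]
d [ 31.8   0.  -32.2] r [ 0. -7. -0.]
```

```bash
python3 -m jog '[{"grip":1,"x":5,"y":0,"z":-9,"rx":0,"ry":-1.7,"rz":0},{"grip":1,"x":5.5,"y":0,"z":-9,"rx":0,"ry":-1.7,"rz":0},{"grip":1,"x":5.5,"y":0,"z":-9,"rx":0,"ry":-1.8,"rz":0},{"grip":1,"x":5.5,"y":0,"z":-8.5,"rx":0,"ry":-1.7,"rz":0},{"grip":1,"x":0,"y":0,"z":0,"rx":0,"ry":0,"rz":0},{"grip":1,"x":0,"y":0,"z":0,"rx":0,"ry":0,"rz":0}]'
python3 - <<'E'
from h import *
st()
p,R,s=cur();g=p+R.apply([0,0,.155])
w=read_camera("side");crop(w,"side16.png",220,110,370,240,5)
print(proj(w,g))
w=read_camera("wrist");cv2.imwrite("pics/w16.png",w["frame"][:,:,::-1])
E
```

```text
time: 13.95
eef_pos: [0.5021, 0.2545, 0.3346]
tcp_rot: [0.997, -0.044, -0.062, -0.003]
contact_force: [-1.3, 3.2, -3.7]
opening: 0.119
t 13.95 gp [0.483  0.2564 0.1808] z [-0.123   0.0123 -0.9923] x [ 0.9885 -0.0867 -0.1236] F [-1.27  3.22 -3.75] open 0.119 q [0.283 0.128 1.897 0.049 1.232 0.351]
[256.0368 180.8804]
```

View pics/side16.png

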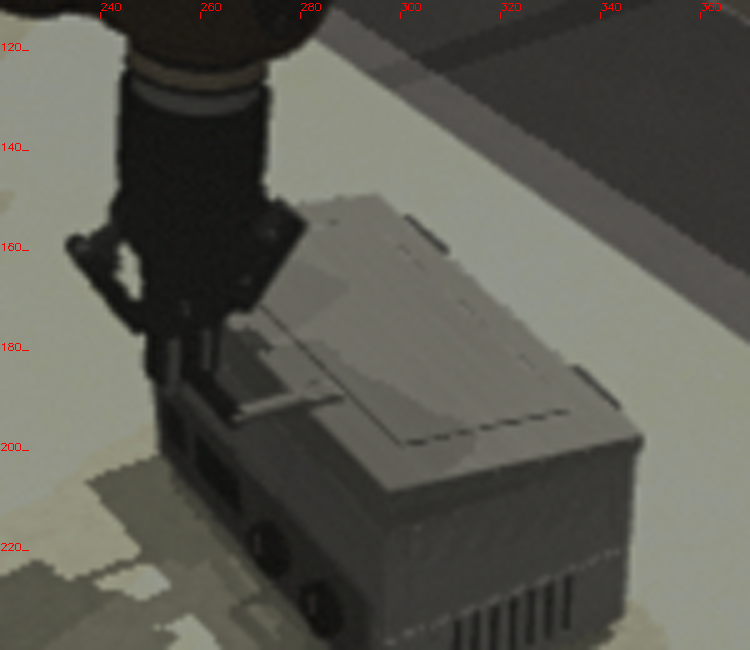

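View pics/w16.png

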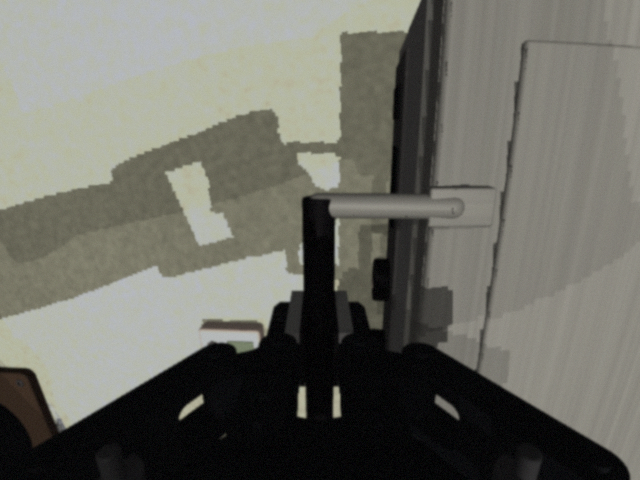

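```bash
python3 -m jog '[{"grip":1,"x":6,"y":0,"z":-9,"rx":0,"ry":-1.8,"rz":0},{"grip":1,"x":6,"y":0,"z":-9,"rx":0,"ry":-1.8,"rz":0},{"grip":1,"x":6,"y":0,"z":-8.5,"rx":0,"ry":-1.7,"rz":0},{"grip":1,"x":6.5,"y":0,"z":-8.5,"rx":0,"ry":-1.7,"rz":0},{"grip":1,"x":6.5,"y":0,"z":-8.5,"rx":0,"ry":-1.7,"rz":0},{"grip":1,"x":6.5,"y":0,"z":-8.5,"rx":0,"ry":-1.8,"rz":0},{"grip":1,"x":6.5,"y":0,"z":-8.5,"rx":0,"ry":-1.8,"rz":0},{"grip":1,"x":6.5,"y":0,"z":-8.5,"rx":0,"ry":-1.8,"rz":0}]'
python3 - <<'E'
from h import *
st()
p,R,s=cur();g=p+R.apply([0,0,.155])
Y=-4.9;r=Ro.from_euler('z',Y,degrees=True)
hin=np.array([0.6838,0.2392,0.1437])
v=r.inv().apply(g-hin);print("rad",np.hypot(v[0],v[2]),"angle",np.degrees(np.arctan2(v[2],-v[0]))-1.1)
poses=[]
for a in [40,50,60]:
    q=hin+r.apply(Ro.from_euler('y',a,degrees=True).apply([-.205,0,.004]))
    poses.append((q,toolR(Y,a*.7)))
steps(p,R,poses)
w=read_camera("wrist");cv2.imwrite("pics/w17.png",w["frame"][:,:,::-1])
E
```

```text
time: 14.72
eef_pos: [0.5652, 0.2494, 0.3906]
tcp_rot: [0.981, -0.042, -0.189, -0.008]
contact_force: [-10.7, 2.5, 0.8]
opening: 0.122
t 14.7167 gp [0.5078 0.2543 0.2467] z [-0.3704  0.032  -0.9283] x [ 0.9249 -0.0794 -0.3718] F [-10.74   2.54   0.79] open 0.122 q [0.237 0.232 1.679 0.118 1.593 0.303]
rad 0.20450032521268705 angle 29.133709174225594
d [ 25.4  -0.  -36.9] r [-0.02 -6.17 -0.01]
d [ 30.   -0.  -32.8] r [-0. -7. -0.]
d [ 31.8   0.  -32.2] r [ 0. -7. -0.]
```

View pics/w17.png

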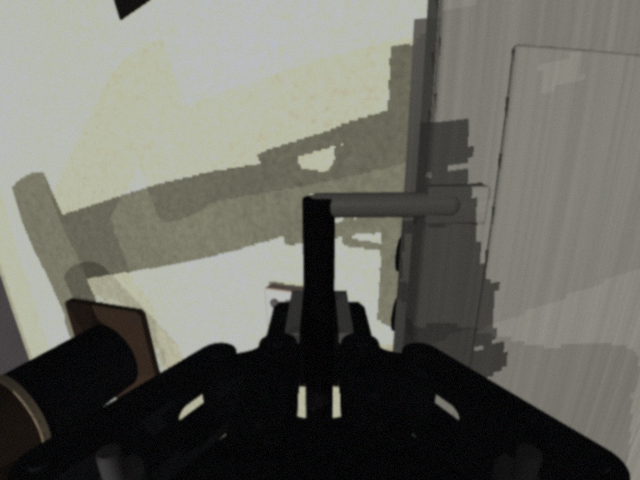

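```bash
python3 -m jog '[{"grip":1,"x":5.5,"y":0,"z":-9,"rx":0,"ry":-1.7,"rz":0},{"grip":1,"x":6,"y":0,"z":-9,"rx":0,"ry":-1.7,"rz":0},{"grip":1,"x":6,"y":0,"z":-9,"rx":0,"ry":-1.7,"rz":0},{"grip":1,"x":6.5,"y":0,"z":-9,"rx":0,"ry":-1.7,"rz":0},{"grip":1,"x":7,"y":0,"z":-8.5,"rx":0,"ry":-1.7,"rz":0},{"grip":1,"x":7,"y":0,"z":-8.5,"rx":0,"ry":-1.7,"rz":0},{"grip":1,"x":0,"y":0,"z":0,"rx":0,"ry":0,"rz":0}]'
python3 - <<'E'
from h import *
st()
p,R,s=cur();g=p+R.apply([0,0,.155])
Y=-4.9;r=Ro.from_euler('z',Y,degrees=True)
hin=np.array([0.6838,0.2392,0.1437])
v=r.inv().apply(g-hin);print("rad",np.hypot(v[0],v[2]),"angle",np.degrees(np.arctan2(v[2],-v[0]))-1.1)
poses=[]
for a in [50,60]:
    q=hin+r.apply(Ro.from_euler('y',a,degrees=True).apply([-.205,0,.004]))
    poses.append((q,toolR(Y,a*.7)))
steps(p,R,poses)
E
```

```text
time: 15.35
eef_pos: [0.624, 0.244, 0.424]
tcp_rot: [0.962, -0.042, -0.271, -0.013]
contact_force: [-6.6, 3.5, 2.5]
opening: 0.114
t 15.35 gp [0.5433 0.2513 0.2919] z [-0.5207  0.0473 -0.8524] x [ 0.8493 -0.0729 -0.5228] F [-6.57  3.5   2.51] open 0.114 q [0.204 0.347 1.485 0.158 1.836 0.291]
rad 0.2045797766475694 angle 45.303896099045566
d [ 14.   -0.4 -15.9] r [-0.15 -3.48 -0.  ]
d [ 31.8   0.  -32.2] r [ 0. -7. -0.]
```

```bash
python3 -m jog '[{"grip":1,"x":6.5,"y":0,"z":-8.5,"rx":0,"ry":-1.7,"rz":0},{"grip":1,"x":7,"y":0,"z":-8.5,"rx":0,"ry":-1.7,"rz":0},{"grip":1,"x":7.5,"y":0,"z":-8,"rx":0,"ry":-1.7,"rz":0},{"grip":1,"x":7.5,"y":0,"z":-8,"rx":0,"ry":-1.7,"rz":0},{"grip":1,"x":7.5,"y":0,"z":-8,"rx":0,"ry":-1.7,"rz":0},{"grip":1,"x":7.5,"y":0,"z":-7,"rx":0,"ry":-1.7,"rz":0},{"grip":1,"x":0,"y":0,"z":0,"rx":0,"ry":0,"rz":0},{"grip":1,"x":0,"y":0,"z":0,"rx":0,"ry":0,"rz":0}]'
python3 - <<'E'
from h import *
st()
p,R,s=cur();g=p+R.apply([0,0,.155])
Y=-4.9;r=Ro.from_euler('z',Y,degrees=True)
hin=np.array([0.6838,0.2392,0.1437])
v=r.inv().apply(g-hin);print("rad",np.hypot(v[0],v[2]),"angle",np.degrees(np.arctan2(v[2],-v[0]))-1.1)
w=read_camera("side");cv2.imwrite("pics/side18.png",w["frame"][:,:,::-1])
print(proj(w,g))
w=read_camera("scene");cv2.imwrite("pics/scene18.png",w["frame"][:,:,::-1])
w=read_camera("wrist");cv2.imwrite("pics/w18.png",w["frame"][:,:,::-1])
E
```

```text
time: 16.02
eef_pos: [0.6862, 0.2388, 0.4379]
tcp_rot: [0.934, -0.04, -0.355, -0.016]
contact_force: [-5.1, 3.3, 4.2]
opening: 0.121
t 16.0167 gp [0.5837 0.248  0.322 ] z [-0.6615  0.0588 -0.7477] x [ 0.745  -0.0629 -0.6641] F [-5.15  3.28  4.16] open 0.121 q [0.177 0.493 1.281 0.2   2.067 0.294]
rad 0.2046965294433987 angle 59.48843496972923
[287.9463 123.3183]
```

View pics/side18.png

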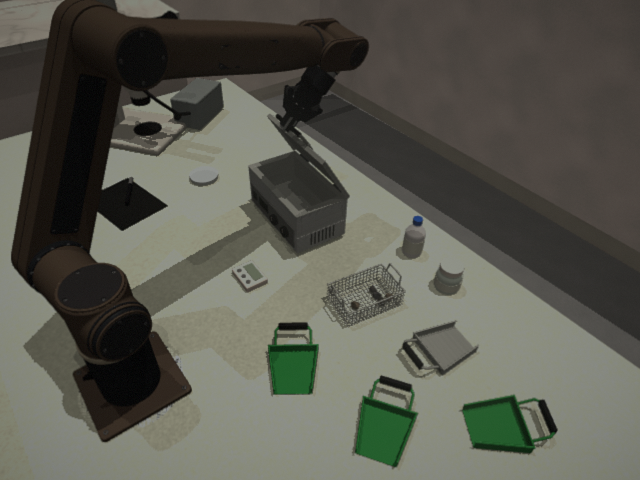

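View pics/scene18.png

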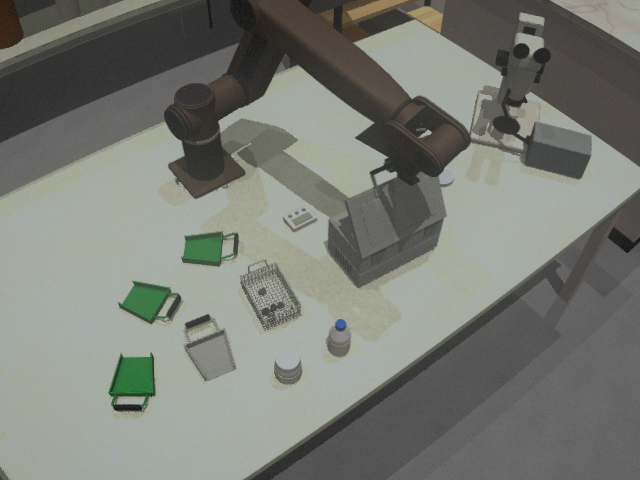

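View pics/w18.png

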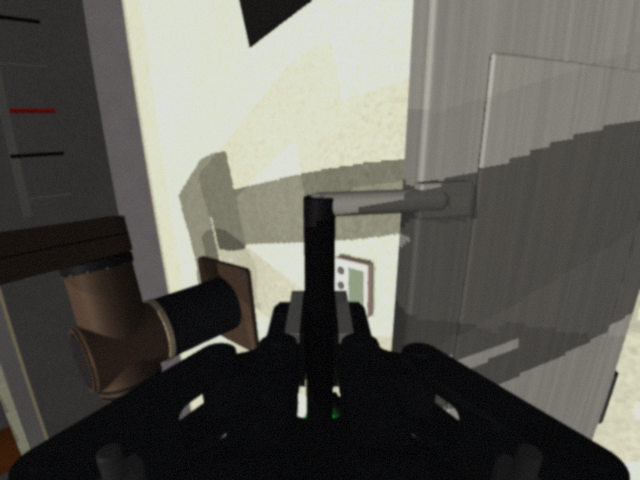

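Run:
```python
from h import *
hin=np.array([0.6838,0.2392,0.1437]);r=Ro.from_euler('z',-4.9,degrees=True)
for n,b in [("side",(240,90,370,220)),("scene",(310,140,460,290))]:
    w=read_camera(n)
    f=w["frame"].copy()
    for a,col in [(50,(255,0,0)),(60,(0,255,0)),(70,(0,0,255))]:
        P=[hin+r.apply(Ro.from_euler('y',a,degrees=True).apply([x,y,0])) for x,y in [(0,-.14),(-.164,-.14),(-.164,.14)]]
        pts=np.array([proj(w,q) for q in P]);print(n,a,pts.round(1).tolist())
        cv2.polylines(f,[pts.round().astype(int)],False,col,1)
    w["frame"]=f
    crop(w,n+"19.png",*b,5 if n=="side" else 4)
```

```text
side 50 [[347.8, 195.9], [315.2, 167.8], [262.1, 119.6]]
side 60 [[347.8, 195.9], [323.5, 159.3], [269.3, 112.2]]
side 70 [[347.8, 195.9], [332.5, 152.1], [277.3, 106.0]]
scene 50 [[363.9, 257.6], [343.4, 198.4], [429.8, 159.8]]
scene 60 [[363.9, 257.6], [349.0, 199.6], [436.3, 160.3]]
scene 70 [[363.9, 257.6], [355.2, 202.7], [443.3, 162.7]]
```

View pics/side19.png

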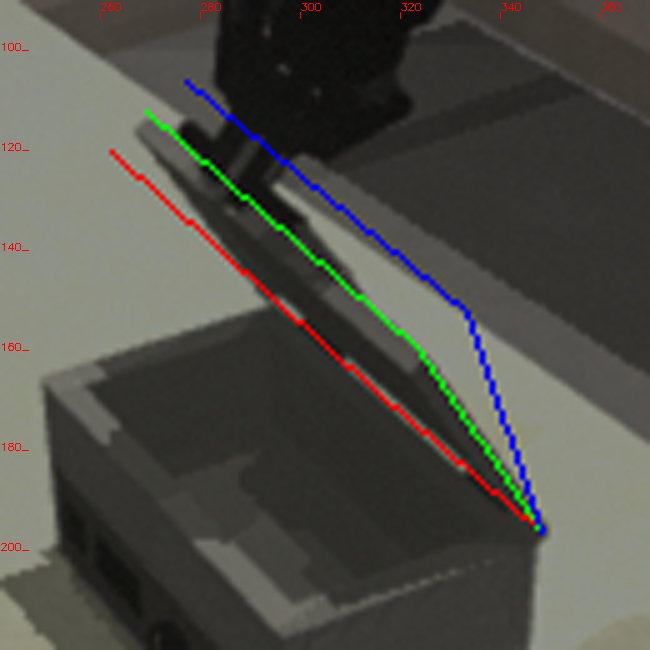

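View pics/scene19.png

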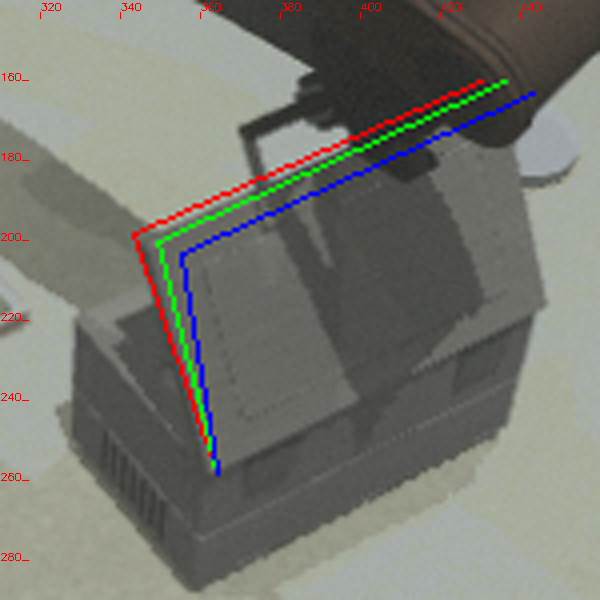

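```bash
python3 -m jog '[{"grip":1,"x":0,"y":0,"z":0,"rx":0,"ry":0,"rz":0},{"grip":1,"x":0,"y":0,"z":0,"rx":0,"ry":0,"rz":0},{"grip":1,"x":0,"y":0,"z":0,"rx":0,"ry":0,"rz":0},{"grip":1,"x":0,"y":0,"z":0,"rx":0,"ry":0,"rz":0}]'
python3 - <<'E'
from h import *
st()
w=read_camera("scene");crop(w,"scene20.png",170,240,330,390,5)
B=np.array([.556,-.121])
s=read_camera("side")
print([Ro.from_euler('z',9.5,degrees=True).apply(np.append(atz(w,p,.012)[:2]-B,0))[:2].round(3).tolist() for p in [(262,291),(265,312),(272,307.5),(279,305),(270,316)]])
E
```

```text
time: 16.6
eef_pos: [0.6857, 0.2389, 0.4378]
tcp_rot: [0.934, -0.04, -0.354, -0.016]
contact_force: [-3.3, 2.8, 2.5]
opening: 0.119
t 16.6 gp [0.5833 0.248  0.3218] z [-0.6607  0.0585 -0.7483] x [ 0.7457 -0.0631 -0.6633] F [-3.33  2.75  2.47] open 0.119 q [0.177 0.492 1.283 0.199 2.066 0.294]
[[-0.034, -0.009], [0.032, -0.03], [0.028, -0.007], [0.029, 0.013], [0.05, -0.023]]
```

View pics/scene20.png

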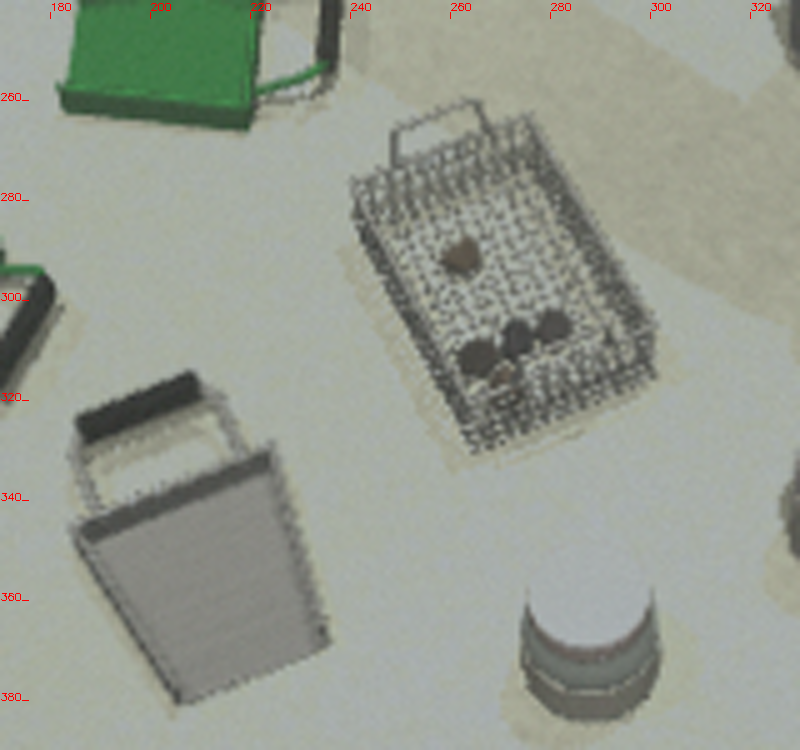

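All five chips lie well inside the basket, around (262,291) and (265–279, 305–316). The empty tray lies flat at (207,352) and the lid is steady, so I'm handing in.

```bash
python3 -c "
from plant import *
print(sign_off())"
```

```text
the job is handed in; nothing more can be done
None
```

I tipped all five chips into the basket and set the empty tray back flat on the bench. The lid is now held open at about 60 degrees, and I handed the job in at about 16.7 s of the 66 s allowed.

- **Lid:** arm kinematics gave 59.5°, and the drawn 60° outline matched the lid's edge in both the scene and side cameras. The gripper is closed on the handle bar at 50 N, and a few N of contact force showed on the tool.
- **Chips:** all five are visible in the basket, within about ±50 mm along its length and ±30 mm across, inside the limits. This comes from pixel positions with an assumed chip height of 12 mm. I did not measure their heights separately.
- **Tray:** it looks flat, untouched and within a few mm of where it started. I judged this from the pictures only.
- **Basket and other things:** I saw no shift in the basket, bottle, jar, timer or Petri dish. I compared them by eye only.

Two things disagreed slightly:
- **Handle position:** the wrist camera put the lid handle about 4 mm and 6 mm off my first estimate, so I corrected to it before gripping.
- **Side load:** a side force of up to 11 N built up partway through the lift. I eased the path and it settled to about 5 N.

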